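Lock the paints away in the sliding-cover case

TASK

Put the paints away for the day: screw the black cap of the blue jar tight (clockwise, until it stops) before you take the jar off its stand; pull up the spring plunger's red knob to free the green cover of the wooden case and slide the cover fully open. Put the jar and every single loose paint tube (not the stuck-together bundles) inside, then slide the cover fully shut so that the plunger drops home and locks it, leaving the other things on the desk alone.

Things in the scene. Friction and masses are not known exactly. Their poses are not given: they have to be found in the camera images.
- case: Wooden case fixed to the desk, 190 (x) by 430 (y) by 66 mm high; origin: centre of its underside, z up, -x faces the robot, +y is its left. The +y side is an open compartment; the -y side is solid, its top level with the rim. A flat cover slides above the rim along y, over the compartment (shut) or the solid part (open). The front wall is 22 mm thick, with a steel rail on top for the plunger pin
- case_floor (a point): centre of the compartment's inner floor, 4 mm above the desk, axes as the case; the compartment reaches 78 mm in x and 110 mm in y either way from here, its walls rise 62 mm above this floor
- cover (a joint): sliding cover (green plate 180 by 235 mm, 4 mm thick, top 71 mm above the desk), in m: 0 shut, 0.228 fully open, grows as it slides towards the case's -y. It slides with about 2 N and stays where left. At 0 the plunger pin locks it until the knob is lifted
- cover_centre (a point): centre of the cover's top face, moves with the cover
- plunger (a joint): spring index plunger at the cover's front left (-x, +y) corner, in m: 0 pin down in its hole, grows as the knob is pulled up, 0.016 at the top stop. Above 0.011 the cover is free; the spring pulls down with 6 N at 0, 12 N at the top. Let go away from the hole, the pin rides on the rail (about 0.008, 2 N more drag) and drops in by itself when the cover is shut
- plunger_knob (a point): centre of the plunger's upright red knob, 25 mm in diameter, 22 mm tall, over a thinner stem; this point is 24 mm above the cover's top face when the pin is home and moves with the pin and the cover. Grip it from above, fingertips clear of the cover and of the dark collar (23 mm in diameter, 12 mm high) round the stem
- jar_stand: wooden stand fixed to the desk, 86 by 86 mm, with a square recess 62 by 62 mm, floor 6 mm up and rim 16 mm up, that keeps the jar from turning; origin at the centre of its underside
- jar: blue square jar with a round black screw cap, loose, 0.25 kg, standing in the stand's recess; body 58 by 58 mm and 34 mm high, 55 mm high with the cap; origin at the centre of its underside, z up. It may be lifted by the cap once that is tight
- jar_cap (a joint): screw cap of the jar, in rad: 0 tight (stop), grows as it is unscrewed (anticlockwise from above), up to 2.6. It starts loose, stays where left (friction 0.06 N m) and cannot come off. The white line on the cap points to the white dot on the jar's shoulder when tight
- cap_top (a point): centre of the cap's top face; cap 48 mm in diameter, 18 mm high
- tube_orange: single squeezed paint tube, orange with a black cap, 134 mm long, 34 wide, 22 thick, lying flat; long axis along its own y, origin at the underside near the middle of its body (body to 48 mm on the -y side, where neck and cap follow, and to 58 mm on the +y side, the crimped tail); grasp across x. About 45 g. May be absent
- tube_yellow: single squeezed paint tube, pale yellow with a white cap, 131 mm long, 32 wide, 21 thick, lying flat; long axis along its own y, origin at the underside near the middle of its body (body to 46 mm on the -y side, where neck and cap follow, and to 57 mm on the +y side, the crimped tail); grasp across x. About 45 g. May be absent
- tube_red: single squeezed paint tube, white with a red band, 138 mm long, 38 wide, 25 thick, lying flat; long axis along its own y, origin at the underside near the middle of its body (body to 49 mm on the -y side, where neck and cap follow, and to 63 mm on the +y side, the crimped tail); grasp across x. About 45 g. May be absent
- tube_black: single squeezed paint tube, white with a black band, 124 mm long, 35 wide, 23 thick, lying flat; long axis along its own y, origin at the underside near the middle of its body (body to 42 mm on the -y side, where neck and cap follow, and to 56 mm on the +y side, the crimped tail); grasp across x. About 45 g. May be absent
- tape: bystander: roll of cream tape lying flat, 101 by 112 mm, 24 mm high, loose; origin at the centre of its underside
Things that resemble listed ones, but are neither listed nor needed, are in the scene too. Leave any pink look-alike of the tube_yellow alone.

How it is judged:
By the outcome, as a careful person would: the job done as asked, in the order asked, and still so for the second after the job is handed in, with the robot touching nothing.
Of tube_orange, tube_yellow, tube_red, tube_black only 2 to 3 are there at a start; the rules pass over those that are not, and their reading is None.
At some moment in a run one of tube_orange, tube_yellow, tube_red, tube_black may be knocked a few centimetres aside while the robot is not near it.
It also fails if it takes over 208 s, if anything falls off the work surface, if the arm or the gripper's body presses on something with over 40 N, if the wrist force passes 120 N, or if a joint passes its speed limit or range.

ROBOT

A 6-joint arm with a two-finger parallel gripper is mounted at the origin on the work surface; the furniture and walls round the work are solid. World frame = base frame: x ahead of the robot, y to its left, z up, the work surface at z = 0. Lengths are in m, angles in rad, forces in N, time in s.
With the tool pointing down it reaches from about 0.25 to 0.725 m from the base axis. Payload 4 kg.
Tool frame: the origin (TCP) lies on the front face of the gripper's body, between the roots of the fingers; the fingertips stand 73 mm ahead of it and the grasp point (between the pads) lies 54 mm ahead of it; z points along the fingers, y is the direction in which the jaws open and shut (so a half turn about z gives the same grasp; the last joint's range is limited). The gripper opens to 85 mm and grips with 20 to 120 N. Pads are 22 mm wide; open, the fingers measure 114 mm over their backs; the gripper's body (76 mm by 85 mm) begins 54 mm behind the grasp point. The pads swing forward as they close: fully open they stand 13 mm farther back than shut.
Start: joints at [-1.233, 0.241, 0.005, 1.335, 0, 1.571], TCP at [0.166, -0.472, 0.304] pointing down, gripper open.
Joint ranges: [-2.72, 2.72], [-1.05, 1.87], [-1.09, 1.28], [-1.99, 2.15], [-1.42, 1.44], [-3.14, 3.14]. Speed limits (rad/s): [2.79, 2.79, 3.14, 3.14, 3.14, 3.14].

INTERFACE

Orientations are given as a unit quaternion [x, y, z, w].
In Python, from workcell import sensors, camera, order gives the robot as it stands. The module is installed in compiled form; this text tells all that it offers.
- The arm moves only by the shell command python3 -m inch 'ROWS'. ROWS is JSON, one flat list of numbers, 5 for each row, row after row: the opening, from -1 (shut) to 1 (fully open), then the shift along the tool's x, y, z in mm, then the turn about the tool's z in units of 6 degrees (1.0 is 6 degrees). A call has 1 to 8 rows; each row is the pose to reach, as a shift and turn from the pose commanded when the call began, along the tool's axes at that moment; what a row does not reach only later rows make up. A row lasts 1/10 s, in which the tool goes at most 50 mm and 8.59 degrees, less where a joint would pass 70% of its speed; a pose out of reach is approached as far as the arm can. A call with a gripper value outside its range is refused whole. The fingers move at their own pace and stop on an object; the grip force is fixed at half the most. Time passes only in rows, so rows that repeat a pose let the fingers close. It gives the time, the measured TCP pose, the force and the opening at its end, in the units of the state.
- sensors.get_obs(): the state, without advancing time (a new reading comes with each control period).
- camera(name): name is "scene" or "top" or "wrist"; returns a dict with "pixels" (480x640x3 uint8, red, green, blue), "intrinsics" (3x3 intrinsics, pixels), "extrinsics" (4x4, takes a point from camera to world coordinates). Camera axes: x right, y down, z forward; pixel columns grow to the right and rows downward; lengths in m; the calibration is good to about 2 mm. A picture is of the moment at which its call begins. There is no depth.
- order.job_done(): hands the job in, once; it reports no verdict.
The state is a dict: "clock": time; "joint_pos": joint angles; "joint_vel": joint speeds; "tau": joint torques, N m; "eef_pos": TCP position; "tool_rot": TCP orientation; "ft_force": force on the tool from outside, world axes, zero at the start; "ft_torque": the same for the moment, N m; "grip_width": finger opening in m.
Only numpy, scipy, OpenCV 4.12 (cv2) and the standard library are available. Lean on these libraries where they do the work, as an engineer would, in place of code of your own. Each camera call takes 0.05 s, during which the arm holds its last target.

## Working session

There is one attempt and no reset: what is moved stays moved. The work goes in short steps, Python scripts to look and compute and a shell command to move; the robot and the scene stay as the last step left them, time stands still between calls to the robot, and variables do not carry over. Pictures are saved under pics/ and viewed, and the job is handed in when it is done.

```bash
mkdir -p pics; ls
cat > look.py <<'E'
import cv2,sys,numpy as np
from workcell import camera,sensors
def grab(n,tag):
    c=camera(n); cv2.imwrite(f'pics/{tag}.png',c['pixels'][:,:,::-1]); 
    np.savez(f'pics/{tag}.npz',**{k:np.array(c[k]) for k in c}); return c
def ray(c,u,v,z):
    K=np.array(c['intrinsics']);T=np.array(c['extrinsics'])
    d=T[:3,:3]@np.linalg.solve(K,[u,v,1.]); o=T[:3,3]
    return o+d*(z-o[2])/d[2]
def proj(c,p):
    K=np.array(c['intrinsics']);T=np.array(c['extrinsics'])
    q=K@(T[:3,:3].T@(np.array(p)-T[:3,3])); return q[:2]/q[2]
E
python3 - <<'E'
from look import *
for n in ['scene','top','wrist']:
    c=grab(n,n+'0'); print(n,np.round(c['intrinsics'],1).tolist(),np.round(c['extrinsics'],3).tolist())
print(sensors.get_obs())
E
```

```text
pics
scene [[469.0, 0.0, 326.1], [0.0, 469.0, 239.0], [0.0, 0.0, 1.0]] [[-0.661, -0.569, 0.489, 0.0], [-0.751, 0.501, -0.431, 0.566], [-0.0, -0.652, -0.758, 0.814], [0.0, 0.0, 0.0, 1.0]]
top [[585.0, 0.0, 321.4], [0.0, 585.0, 234.5], [0.0, 0.0, 1.0]] [[-0.163, -0.965, 0.205, 0.22], [-0.987, 0.161, -0.028, 0.148], [-0.006, -0.207, -0.978, 1.379], [0.0, 0.0, 0.0, 1.0]]
wrist [[344.6, 0.0, 315.5], [0.0, 344.6, 240.1], [0.0, 0.0, 1.0]] [[0.331, -0.902, -0.277, 0.236], [-0.944, -0.317, -0.095, -0.446], [-0.002, 0.293, -0.956, 0.373], [0.0, 0.0, 0.0, 1.0]]
{'clock': 0.15, 'joint_pos': array([-1.23299715e+00,  2.41243836e-01,  4.04695141e-03,  1.33522264e+00,
       -2.30741856e-06,  1.57079939e+00]), 'joint_vel': array([ 0.0001677 , -0.00304076,  0.00504512, -0.00139726,  0.00095274,
        0.00123285]), 'tau': array([ 7.01753452e-04, -3.72635865e+01,  2.52638429e+01,  1.24124679e-02,
        4.56108683e-05,  3.55854439e-06]), 'eef_pos': array([ 0.16558455, -0.47139979,  0.30322049]), 'tool_rot': array([ 9.85770273e-01,  1.68096132e-01, -1.37566296e-04, -7.99855219e-04]), 'ft_force': array([-0.98534047,  0.6169953 , -1.23737549]), 'ft_torque': array([-0.02437694, -0.01059761,  0.0090204 ]), 'grip_width': 0.08536221382748471}
```

View pics/top0.png

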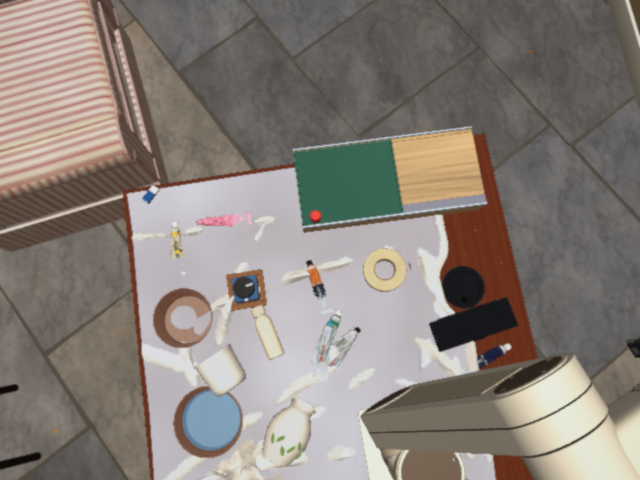

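View pics/scene0.png

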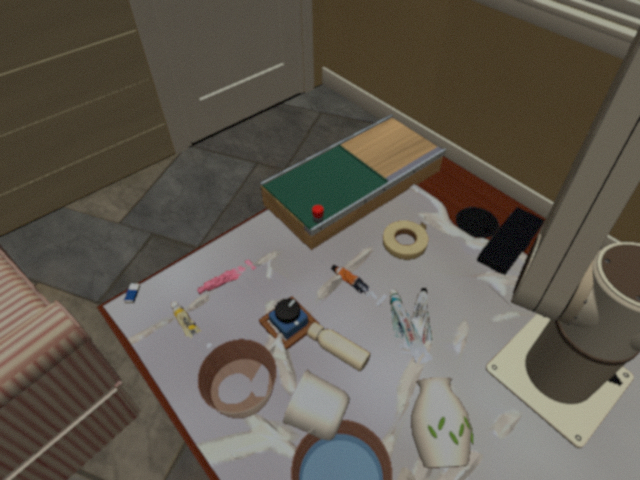

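View pics/wrist0.png

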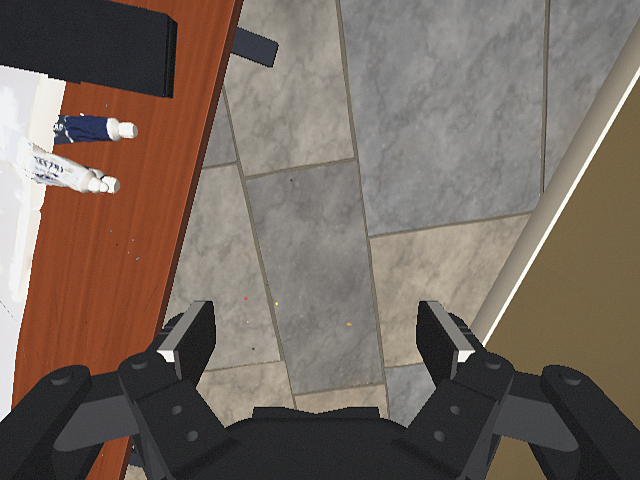

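The top view shows the case, with its red knob at (316,216), the jar at (246,288), an orange tube at (315,279), a yellow one at (176,240), a pair near (335,340) and the tape at (385,270). I'll zoom in on the ambiguous ones.

Run:
```python
import cv2,numpy as np
t=cv2.imread('pics/top0.png'); s=cv2.imread('pics/scene0.png'); w=cv2.imread('pics/wrist0.png')
def z(i,x,y,W,H): return cv2.resize(i[y:y+H,x:x+W],(400,300),interpolation=cv2.INTER_CUBIC)
a=np.vstack([np.hstack([z(t,290,240,100,75*1),z(t,285,300,100,75)]),np.hstack([z(t,130,205,100,75),z(t,200,255,100,75)])])
cv2.imwrite('pics/z1.png',a)
a=np.vstack([np.hstack([z(s,360,270,100,75*1),z(s,130,280,100,75)]),np.hstack([z(w,20,80,140,105),z(t,440,320,100,75)])])
cv2.imwrite('pics/z2.png',a)
```

```text
(no output)
```

View pics/z1.png

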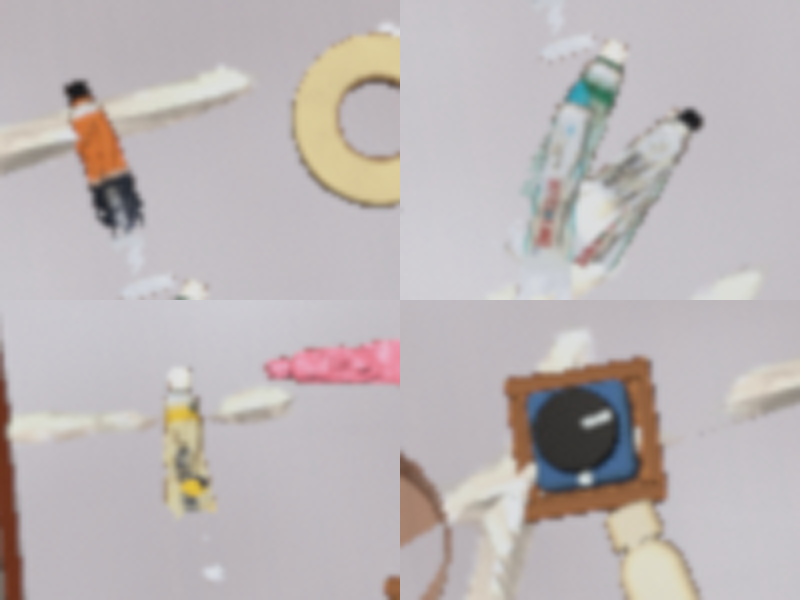

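View pics/z2.png

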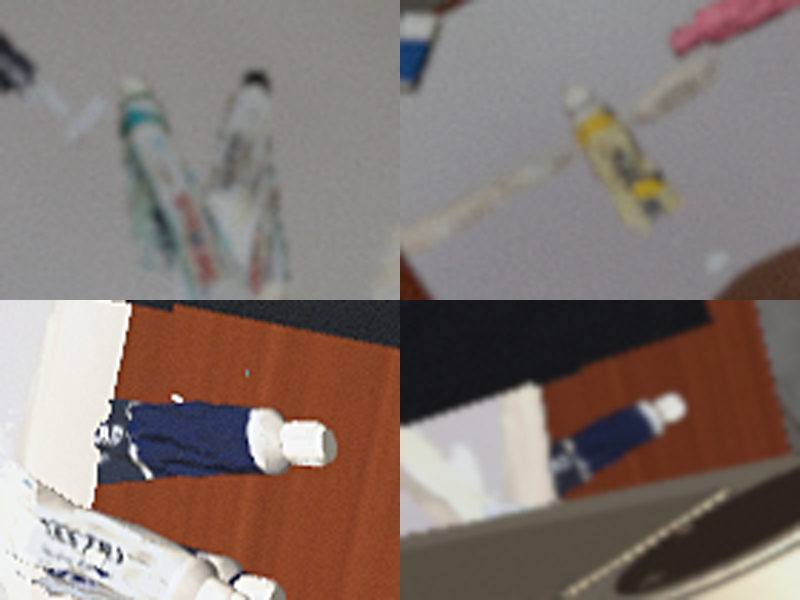

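```bash
cat > find.py <<'E'
from look import *
def load(tag):
    d=np.load(f'pics/{tag}.npz'); return {k:d[k] for k in d}
def tri(c1,p1,c2,p2):
    A=[];b=[]
    for c,p in((c1,p1),(c2,p2)):
        K=c['intrinsics'];T=c['extrinsics'];d=T[:3,:3]@np.linalg.solve(K,[p[0],p[1],1.]);d/=np.linalg.norm(d)
        P=np.eye(3)-np.outer(d,d);A.append(P);b.append(P@T[:3,3])
    A=np.vstack(A);b=np.hstack(b);x,r,*_=np.linalg.lstsq(A,b,rcond=None);return x,np.linalg.norm(A@x-b)
def blobs(c,lo,hi,amin=30,roi=None):
    h=cv2.cvtColor(c['pixels'],cv2.COLOR_RGB2HSV); m=cv2.inRange(h,np.array(lo),np.array(hi))
    if roi: 
        mm=np.zeros_like(m); x0,y0,x1,y1=roi; mm[y0:y1,x0:x1]=255; m&=mm
    cs,_=cv2.findContours(m,cv2.RETR_EXTERNAL,cv2.CHAIN_APPROX_NONE)
    cs=[k for k in cs if cv2.contourArea(k)>=amin]
    return sorted(cs,key=cv2.contourArea,reverse=True)
def cen(k):
    M=cv2.moments(k); return np.array([M['m10']/M['m00'],M['m01']/M['m00']])
E
python3 - <<'E'
from find import *
np.set_printoptions(precision=4,suppress=True)
t=load('top0');s=load('scene0')
# knob
kt=cen(blobs(t,(0,190,120),(6,255,255),30,(290,190,340,240))[0]); ks=cen(blobs(s,(0,190,100),(6,255,255),30,(290,190,340,230))[0])
print('knob',kt,ks,tri(t,kt,s,ks),ray(t,*kt,.098),ray(s,*ks,.098))
for c,roi,n in((t,(285,125,420,230),'t'),(s,(250,130,400,250),'s')):
    k=blobs(c,(60,90,20),(90,255,140),300,roi)[0]
    r=cv2.minAreaRect(k); ap=cv2.approxPolyDP(k,6,True)[:,0]
    print('cover',n,r[0],cv2.contourArea(k)); print(np.array([[*p,*ray(c,*p,.071)] for p in ap]))
for c,roi,n in((t,(225,265,270,310),'t'),(s,(255,285,320,345),'s')):
    h=cv2.cvtColor(c['pixels'],cv2.COLOR_RGB2HSV)
    k=blobs(c,(0,0,0),(180,110,70),50,roi)
    for q in k[:2]: print('cap',n,cv2.minEnclosingCircle(q),cen(q),cv2.contourArea(q),ray(c,*cen(q),.061))
    k=blobs(c,(95,120,40),(120,255,255),30,roi)
    for q in k[:2]: print('blue',n,cen(q),cv2.contourArea(q))
# tubes
for c,n,ro,ry in((t,'t',(290,250,340,310),(150,215,205,265)),(s,'s',(320,255,380,300),(160,290,205,340))):
    for q in blobs(c,(5,130,120),(20,255,255),20,ro): print('orange',n,cen(q),cv2.contourArea(q),ray(c,*cen(q),.015))
    for q in blobs(c,(20,60,90),(35,255,255),20,ry): print('yellow',n,cen(q),cv2.contourArea(q),cv2.minAreaRect(q),ray(c,*cen(q),.015))
E
```

```text
Traceback (most recent call last):
IndexError: list index out of range
```

Run:
```python
from find import *
t=load('top0');s=load('scene0')
for c,p in((t,(316,216)),(s,(318,211)),(t,(340,180)),(s,(320,185)),(t,(243,288)),(t,(236,291)),(s,(287,311)),(s,(290,325)),(t,(313,272)),(s,(347,275)),(t,(175,243)),(s,(183,317))):
    print(p,c['pixels'][p[1],p[0]],cv2.cvtColor(c['pixels'],cv2.COLOR_RGB2HSV)[p[1],p[0]])
```

```text
(316, 216) [233  81  70] [  2 178 233]
(318, 211) [161  26  19] [  1 225 161]
(340, 180) [ 56 100  81] [ 77 112 100]
(320, 185) [38 72 56] [ 76 120  72]
(243, 288) [53 51 50] [10 14 53]
(236, 291) [51 49 48] [10 15 51]
(287, 311) [35 35 35] [ 0  0 35]
(290, 325) [ 44  73 101] [105 144 101]
(313, 272) [185 103  52] [ 12 183 185]
(347, 275) [147  80  32] [ 13 199 147]
(175, 243) [119 117 110] [ 23  19 119]
(183, 317) [120 112  88] [ 23  68 120]
```

```bash
cat > meas.py <<'E'
from find import *
np.set_printoptions(precision=4,suppress=True)
import sys
t=load(sys.argv[1]);s=load(sys.argv[2])
kt=cen(blobs(t,(0,150,110),(7,255,255),20,(290,190,340,240))[0]); ks=cen(blobs(s,(0,150,100),(7,255,255),20,(290,190,340,230))[0])
print('knob',kt,ks,tri(t,kt,s,ks),ray(t,*kt,.098),ray(s,*ks,.098))
for c,roi,n in((t,(285,125,420,230),'t'),(s,(250,130,400,250),'s')):
    k=blobs(c,(60,80,20),(95,255,140),300,roi)[0]
    ap=cv2.approxPolyDP(k,6,True)[:,0]
    print('cover',n,cv2.contourArea(k)); print(np.array([[*p,*ray(c,*p,.071)] for p in ap]))
for c,roi,n in((t,(225,265,270,310),'t'),(s,(255,285,320,345),'s')):
    k=blobs(c,(0,0,0),(180,90,70),50,roi)
    for q in k[:2]: print('cap',n,cv2.minEnclosingCircle(q),cen(q),cv2.contourArea(q),ray(c,*cen(q),.057))
for c,n,ro,ry in((t,'t',(290,250,340,310),(150,215,205,265)),(s,'s',(320,255,380,300),(160,290,205,340))):
    for q in blobs(c,(5,130,120),(20,255,255),20,ro): print('orange',n,cen(q),cv2.contourArea(q),ray(c,*cen(q),.015))
    for q in blobs(c,(18,50,80),(35,255,255),15,ry): print('yellow',n,cen(q),cv2.contourArea(q),ray(c,*cen(q),.015))
E
python3 meas.py top0 scene0
```

```text
knob [314.9877 215.4383] [317.5221 208.8064] (array([0.5337, 0.1199, 0.1024]), np.float64(0.0013284057855791744)) [0.534  0.1192 0.098 ] [0.5378 0.1176 0.098 ]
cover t 6803.0
[[390.     141.       0.6901  -0.0855   0.071 ]
 [293.     153.       0.6986   0.1453   0.071 ]
 [303.     223.       0.5276   0.1486   0.071 ]
 [312.     223.       0.5242   0.1282   0.071 ]
 [313.     208.       0.5588   0.1203   0.071 ]
 [320.     222.       0.5235   0.1098   0.071 ]
 [401.     211.       0.5184  -0.0785   0.071 ]]
cover s 4711.5
[[385.     179.       0.5275  -0.0817   0.071 ]
 [338.     146.       0.6914  -0.0818   0.071 ]
 [264.     186.       0.6958   0.1456   0.071 ]
 [309.     228.       0.5268   0.1516   0.071 ]
 [316.     223.       0.528    0.131    0.071 ]
 [312.     204.       0.5776   0.1002   0.071 ]
 [325.     207.       0.5514   0.0846   0.071 ]
 [325.     218.       0.5262   0.1067   0.071 ]]
cap t ((243.1144561767578, 287.2108459472656), 10.27158260345459) [242.4139 287.6673] 260.5 [0.4048 0.3078 0.057 ]
cap s ((287.0496826171875, 309.64569091796875), 13.054563522338867) [286.6519 309.8911] 349.0 [0.4055 0.3088 0.057 ]
orange t [314.0963 276.0917] 109.0 [0.4101 0.143  0.015 ]
yellow t [175.7346 243.2583] 186.5 [0.5418 0.4552 0.015 ]
orange s [346.8707 275.3966] 116.0 [0.4109 0.1468 0.015 ]
yellow s [184.5897 320.4437] 294.5 [0.5409 0.4591 0.015 ]
```

```bash
cat > go.py <<'E'
# prints tool-frame shift (mm) and turn (units) to reach world TCP x y z and tool yaw (deg; jaw axis dir = yaw-90)
import sys,numpy as np
from scipy.spatial.transform import Rotation as R
from workcell import sensors
o=sensors.get_obs(); Q=R.from_quat(o['tool_rot']); p=o['eef_pos']; M=Q.as_matrix()
yaw=np.degrees(np.arctan2(M[1,0],M[0,0]))
print('t %.2f pos'%o['clock'],np.round(p,4),'yaw %.2f'%yaw,'j',np.round(o['joint_pos'],2),'F',np.round(o['ft_force'],1),'Tz %.2f'%o['ft_torque'][2],'w %.4f'%o['grip_width'],'zax',np.round(M[:,2],3))
if len(sys.argv)>3:
    d=M.T@(np.array(list(map(float,sys.argv[1:4])))-p)*1000
    s='shift %.1f %.1f %.1f'%tuple(d)
    if len(sys.argv)>4:
        y=float(sys.argv[4]); dy=(yaw-y+180)%360-180; s+=' turn %.2f (or %.2f)'%(dy/6,(dy-180*np.sign(dy))/6)
    print(s)
E
python3 go.py 0.405 0.308 0.25 30
```

```text
t 0.15 pos [ 0.1656 -0.4714  0.3032] yaw 19.35 j [-1.23  0.24  0.    1.34 -0.    1.57] F [-1.   0.6 -1.2] Tz 0.01 w 0.0854 zax [-0.001  0.002 -1.   ]
shift 484.2 -655.9 54.3 turn -1.77 (or 28.23)
```

```bash
python3 -m inch '[1,30,-40,0,0, 1,60,-80,0,0, 1,90,-120,0,0, 1,120,-160,0,0, 1,150,-200,0,0, 1,180,-240,0,0, 1,210,-280,0,0, 1,240,-320,0,0]'; python3 go.py 0.36 0.28 0.27 30
```

```text
clock: 0.95
eef_pos: [0.286, -0.0885, 0.304]
tool_rot: [0.986, 0.168, 0.0, 0.0]
ft_force: [2.1, 0.4, -0.1]
grip_width: 0.0856
t 0.95 pos [ 0.286  -0.0885  0.304 ] yaw 19.30 j [-0.3  -0.17 -0.42  1.32  0.    2.5 ] F [ 2.1  0.4 -0.1] Tz 0.01 w 0.0856 zax [ 0.001 -0.    -1.   ]
shift 191.6 -323.3 34.0 turn -1.78 (or 28.22)
```

```bash
python3 -m inch '[1,24,-40,0,-1.4, 1,48,-80,0,-2.8, 1,72,-121,5,-4.2, 1,96,-161,10,-5.6, 1,120,-202,15,-7, 1,144,-242,20,-8.4, 1,168,-282,27,-9.8, 1,190,-322,34,-11.2]'; python3 -m inch '[1,0,0,0,-1.4,1,0,0,0,-2.8,1,0,0,0,-4.2,1,0,0,0,-5.6,1,0,0,0,-7,1,0,0,0,-8.4,1,0,0,0,-9.8,1,0,0,0,-11.2]';python3 -m inch '[1,0,0,0,-1.4,1,0,0,0,-2.8,1,0,0,0,-4.2,1,0,0,0,-5.6,1,0,0,0,-7,1,0,0,0,-8.4,1,0,0,0,-9.8,1,0,0,0,-11.2]'; python3 go.py 0.405 0.308 0.2 -68
python3 - <<'E'
from look import *
grab('wrist','w1');grab('top','t1')
E
```

```text
clock: 1.75
eef_pos: [0.3586, 0.2786, 0.2695]
tool_rot: [0.726, 0.688, 0.0, 0.0]
ft_force: [1.2, 0.0, -0.3]
grip_width: 0.0854
clock: 2.55
eef_pos: [0.3585, 0.2763, 0.2696]
tool_rot: [0.224, 0.975, -0.0, -0.0]
ft_force: [0.5, -0.1, -0.2]
grip_width: 0.0852
clock: 3.35
eef_pos: [0.3585, 0.2763, 0.2696]
tool_rot: [-0.353, 0.936, -0.0, -0.0]
ft_force: [-0.1, 0.4, -0.0]
grip_width: 0.0859
t 3.35 pos [0.3585 0.2763 0.2696] yaw -138.70 j [ 0.66  0.17 -0.18  1.23 -0.   -0.06] F [-0.1  0.4 -0. ] Tz -0.02 w 0.0859 zax [-0.001 -0.    -1.   ]
shift -55.9 -6.9 69.5 turn -11.78 (or 18.22)
```

View pics/w1.png

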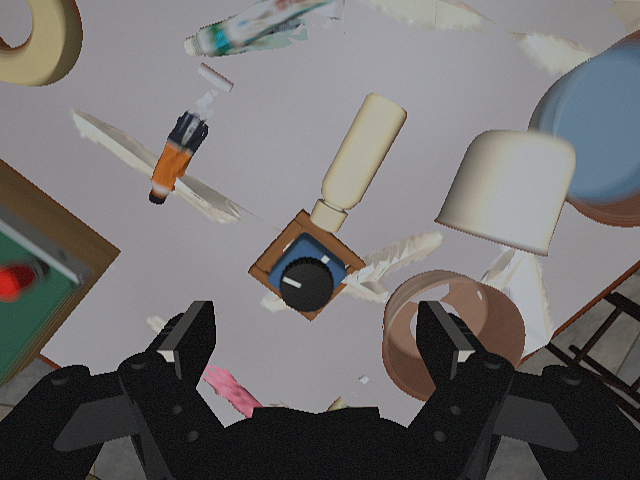

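View pics/t1.png

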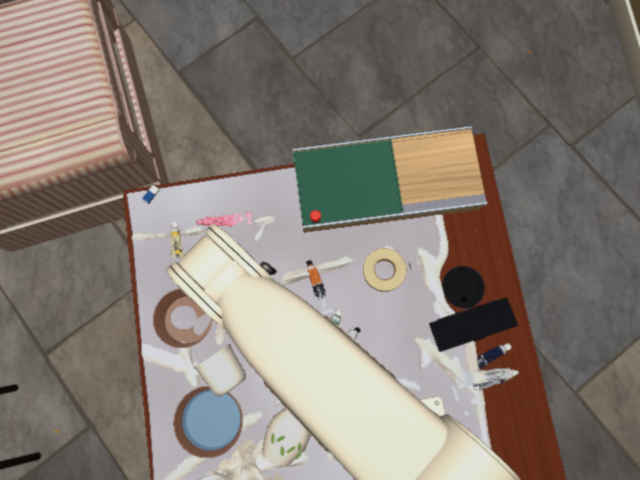

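Run:
```python
from find import *
np.set_printoptions(precision=4,suppress=True)
c=load('w1')
k=blobs(c,(0,0,0),(180,255,75),300,(270,240,345,320))[0]
print(cv2.minEnclosingCircle(k),cen(k))
g=c['pixels'][245:315,270:345]
h=cv2.cvtColor(c['pixels'],cv2.COLOR_RGB2HSV)
w=blobs(c,(0,0,170),(180,50,255),3,(275,248,340,312))
for q in w: print(cen(q),cv2.contourArea(q))
ce=ray(c,*cen(k),.058);print('cap c',ce)
for p,z in(((291,281),.061),((325,259),.040)):
    x=ray(c,*p,z); print(x,np.degrees(np.arctan2(*(x-ce)[1::-1])))
t=load('t1')
cv2.imwrite('pics/z3.png',np.hstack([cv2.resize(t['pixels'][325:400,440:540,::-1],(400,300),interpolation=cv2.INTER_CUBIC),cv2.resize(c['pixels'][235:325,250:370,::-1],(400,300),interpolation=cv2.INTER_CUBIC)]))
```

```text
((305.78466796875, 284.1204528808594), 28.04704475402832) [306.1993 284.1508]
[280.0361 304.8112] 83.0
[291.4583 281.875 ] 36.0
[324.6515 258.8864] 22.0
[275.9444 296.6667] 6.0
cap c [0.4037 0.3052 0.058 ]
[0.4091 0.2924 0.061 ] -67.03635261699782
[0.3795 0.3067 0.04  ] 176.44907322610845
```

View pics/z3.png

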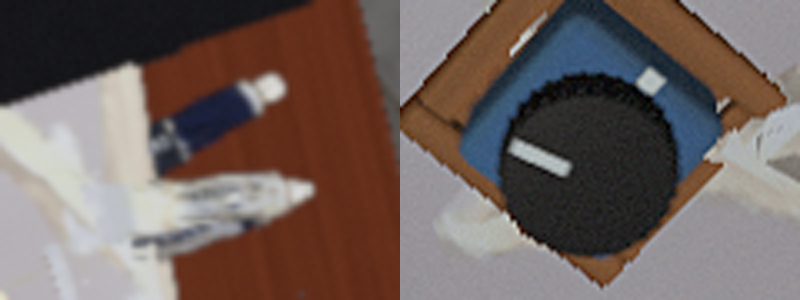

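```bash
python3 go.py 0.404 0.306 0.17 -108.7; python3 -m inch '[1,-27,-5,50,-1.4, 0.5,-54,-8,99,-2.8, 0.5,-54,-8,99,-4.2,0.5,-54,-8,99,-5,0.5,-54,-8,99,-5,0.5,-54,-8,99,-5]'; python3 go.py 0.404 0.306 0.116 -108.7;  python3 - <<'E'
from look import *
grab('wrist','w2')
E
```

```text
t 3.45 pos [0.3585 0.2763 0.2696] yaw -139.06 j [ 0.66  0.17 -0.18  1.23 -0.   -0.06] F [-0.2 -0.2  0.3] Tz 0.01 w 0.0855 zax [-0.001 -0.    -1.   ]
shift -53.9 -7.4 99.6 turn -5.06 (or 24.94)
clock: 4.05
eef_pos: [0.4047, 0.3059, 0.171]
tool_rot: [-0.579, 0.815, 0.0, 0.0]
ft_force: [-0.8, -0.3, -1.1]
grip_width: 0.0639
t 4.05 pos [0.4047 0.3059 0.171 ] yaw -109.25 j [ 0.65  0.35 -0.2   1.01  0.   -0.59] F [-0.8 -0.3 -1.1] Tz -0.02 w 0.0639 zax [-0.  0. -1.]
shift 0.1 0.7 55.0 turn -0.09 (or 29.91)
```

View pics/w2.png

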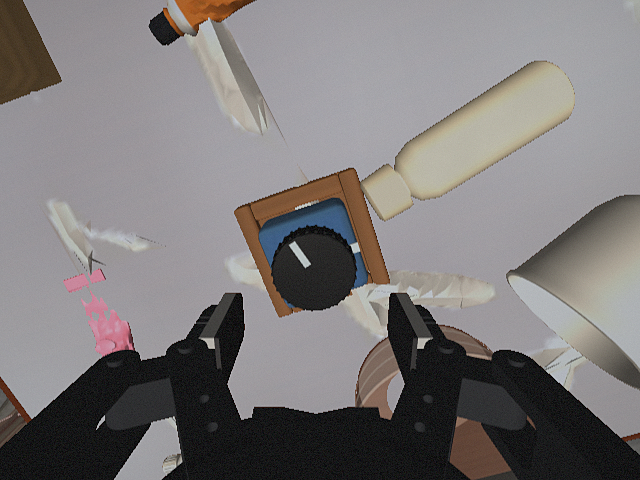

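```bash
python3 -m inch '[0.5,0,0,30,0, 0.5,0,0,50,0, 0.5,0,0,55,0, 0.5,0,0,55,0]'; python3 -m inch '[-1,0,0,0,0,-1,0,0,0,0,-1,0,0,0,0,-1,0,0,0,0,-1,0,0,0,0]'; python3 go.py;  python3 - <<'E'
from look import *
grab('wrist','w3')
E
```

```text
clock: 4.5
eef_pos: [0.4043, 0.3056, 0.1158]
tool_rot: [-0.58, 0.815, -0.0, -0.0]
ft_force: [0.7, -0.5, -0.1]
grip_width: 0.0641
clock: 5.0
eef_pos: [0.4055, 0.3064, 0.1177]
tool_rot: [-0.58, 0.814, -0.0, 0.002]
ft_force: [-1.1, -1.8, 6.2]
grip_width: 0.0459
t 5.00 pos [0.4055 0.3064 0.1177] yaw -109.07 j [ 0.65  0.42 -0.27  0.88 -0.   -0.59] F [-1.1 -1.8  6.2] Tz -0.04 w 0.0459 zax [ 0.003  0.002 -1.   ]
```

View pics/w3.png

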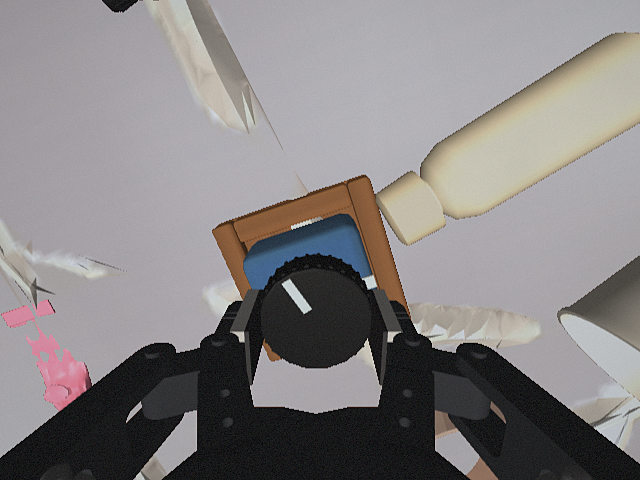

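```bash
python3 -m inch '[-1,0,0,-2,0,-1,0,0,-2,1,-1,0,0,-2,2,-1,0,0,-2,3,-1,0,0,-2,4,-1,0,0,-2,5,-1,0,0,-2,6,-1,0,0,-2,7]'; python3 go.py; python3 -m inch '[-1,0,0,0,1,-1,0,0,0,2,-1,0,0,0,3,-1,0,0,0,4,-1,0,0,0,5,-1,0,0,0,6,-1,0,0,0,7]'; python3 go.py;  python3 - <<'E'
from look import *
grab('wrist','w4')
E
```

```text
clock: 5.85
eef_pos: [0.4054, 0.3058, 0.1181]
tool_rot: [-0.248, 0.969, -0.0, 0.001]
ft_force: [2.6, -1.0, -2.6]
grip_width: 0.0457
t 5.85 pos [0.4054 0.3058 0.1181] yaw -151.31 j [ 0.65  0.42 -0.27  0.88 -0.    0.15] F [ 2.6 -1.  -2.6] Tz 0.13 w 0.0457 zax [ 0.002 -0.    -1.   ]
clock: 6.55
eef_pos: [0.4053, 0.3056, 0.118]
tool_rot: [0.116, 0.993, -0.0, 0.001]
ft_force: [1.2, -0.8, -2.2]
grip_width: 0.0459
t 6.55 pos [0.4053 0.3056 0.118 ] yaw 166.69 j [ 0.65  0.42 -0.27  0.88 -0.    0.88] F [ 1.2 -0.8 -2.2] Tz 0.06 w 0.0459 zax [ 0.002 -0.001 -1.   ]
```

View pics/w4.png

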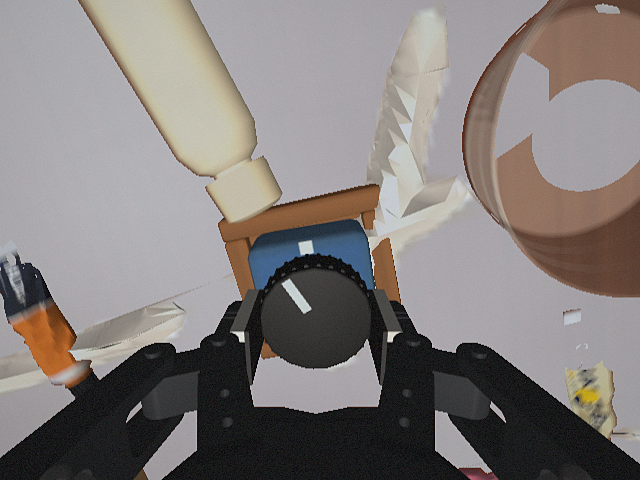

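```bash
python3 -m inch '[-1,0,0,0,1,-1,0,0,0,2,-1,0,0,0,3,-1,0,0,0,4,-1,0,0,0,4.5,-1,0,0,0,4.5]'; python3 go.py; python3 -m inch '[-1,0,0,0,0.5,-1,0,0,0,0.5]'; python3 go.py;python3 -m inch '[-1,0,0,0,0.5,-1,0,0,0,0.5]'; python3 go.py
```

```text
clock: 7.2
eef_pos: [0.4055, 0.3054, 0.1182]
tool_rot: [0.341, 0.94, -0.0, 0.001]
ft_force: [3.9, -3.2, -1.7]
grip_width: 0.0457
t 7.20 pos [0.4055 0.3054 0.1182] yaw 140.14 j [ 0.65  0.42 -0.27  0.88 -0.    1.34] F [ 3.9 -3.2 -1.7] Tz 1.00 w 0.0457 zax [ 0.002 -0.001 -1.   ]
clock: 7.4
eef_pos: [0.4047, 0.3061, 0.1182]
tool_rot: [0.366, 0.931, 0.0, -0.0]
ft_force: [1.0, 0.0, -0.3]
grip_width: 0.0458
t 7.40 pos [0.4047 0.3061 0.1182] yaw 137.09 j [ 0.65  0.42 -0.27  0.88  0.    1.4 ] F [ 1.   0.  -0.3] Tz 0.55 w 0.0458 zax [ 0.     0.001 -1.   ]
clock: 7.6
eef_pos: [0.4039, 0.3068, 0.118]
tool_rot: [0.39, 0.921, 0.001, -0.001]
ft_force: [-0.8, 3.0, -1.1]
grip_width: 0.0456
t 7.60 pos [0.4039 0.3068 0.118 ] yaw 134.05 j [ 0.65  0.42 -0.27  0.88  0.    1.45] F [-0.8  3.  -1.1] Tz 0.02 w 0.0456 zax [-0.002  0.003 -1.   ]
```

Run:
```python
from look import *
grab('wrist','w5')
```

```text
(no output)
```

View pics/w5.png

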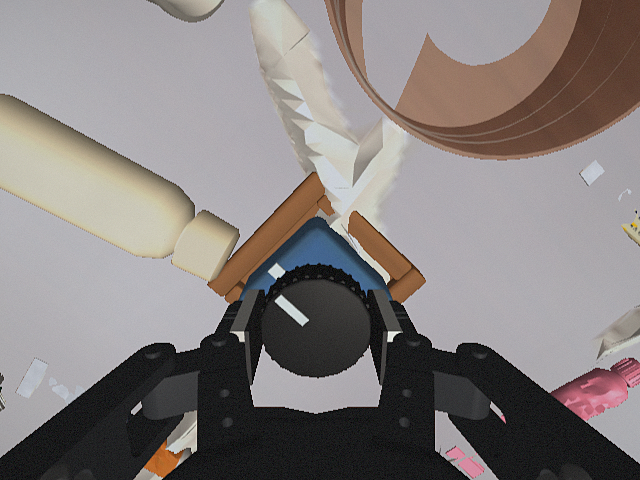

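```bash
python3 -m inch '[0.6,0,0,0,0,0.6,0,0,0,0,0.6,0,0,0,0,0.6,0,0,-40,0,0.6,0,0,-90,0,0.6,0,0,-130,0]'; python3 go.py 0.505 0.1187 0.28 178
python3 - <<'E'
from look import *
grab('wrist','w6')
E
```

```text
clock: 8.25
eef_pos: [0.4049, 0.3057, 0.2501]
tool_rot: [0.391, 0.92, 0.0, 0.0]
ft_force: [1.2, 0.3, 0.1]
grip_width: 0.0689
t 8.25 pos [0.4049 0.3057 0.2501] yaw 133.95 j [ 0.65  0.28 -0.08  1.21 -0.    1.45] F [1.2 0.3 0.1] Tz -0.01 w 0.0689 zax [ 0.001  0.    -1.   ]
shift -204.1 -57.6 -29.8 turn -7.34 (or 22.66)
```

View pics/w6.png

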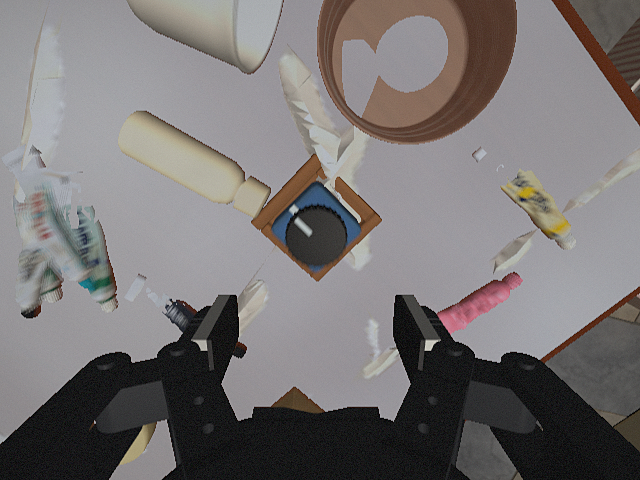

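Run:
```python
from find import *
np.set_printoptions(precision=4,suppress=True)
c=load('w6')
k=blobs(c,(0,0,0),(180,255,75),300,(265,180,375,290))[0]
print(cv2.minEnclosingCircle(k),cen(k))
w=blobs(c,(0,0,165),(180,60,255),3,(275,195,365,280))
for q in w: print(cen(q),cv2.contourArea(q))
ce=ray(c,*cv2.minEnclosingCircle(k)[0],.061);print('cap c',ce, ray(c,*cen(k),.058))
for p,z in(((302,226),.061),((294,210),.040)):
    x=ray(c,*p,z); print(x,np.degrees(np.arctan2(*(x-ce)[1::-1])))
k=max(blobs(c,(95,100,40),(125,255,255),50,(265,180,375,290)),key=cv2.contourArea)
# stand corners
for p in((319,155),(380,214),(317,281),(251,222)): print('stand',ray(c,*p,.016))
cv2.imwrite('pics/z4.png',cv2.resize(c['pixels'][150:285,240:390,::-1],(600,540),interpolation=cv2.INTER_CUBIC))
```

```text
((315.79400634765625, 235.30455017089844), 31.66960906982422) [315.8548 235.0189]
[355.6939 256.856 ] 379.5
[349.643  208.7468] 91.5
[302.6758 226.1545] 55.0
[293.2788 209.1879] 27.5
[295.8013 264.4679] 26.0
cap c [0.406  0.3059 0.061 ] [0.4065 0.3055 0.058 ]
[0.393  0.3039 0.061 ] -171.22409458219943
[0.3822 0.3047 0.04  ] -177.16746049176945
stand [0.3674 0.3501 0.016 ]
stand [0.4431 0.351  0.016 ]
stand [0.4477 0.2644 0.016 ]
stand [0.3641 0.2648 0.016 ]
```

View pics/z4.png

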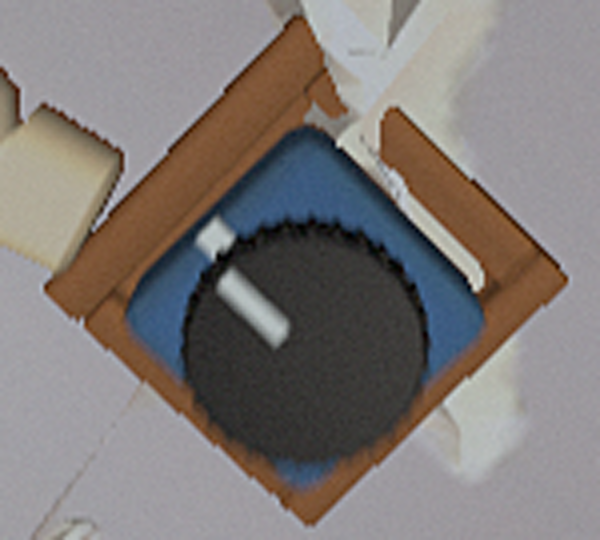

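```bash
python3 -m inch '[0.3,-25,-7,-10,-0.9,0.3,-50,-14,-20,-1.8,0.1,-77,-21,-30,-2.8,0.1,-102,-28,-30,-3.7,0.1,-128,-36,-30,-4.6,0.1,-153,-43,-30,-5.5,0.1,-178,-50,-30,-6.4,0.1,-204,-57,-30,-7.3]';python3 -m inch '[0.1,0,0,0,0]'; python3 go.py 0.505 0.1187 0.28 178
python3 - <<'E'
from look import *
grab('wrist','w7')
E
```

```text
clock: 9.1
eef_pos: [0.5056, 0.1182, 0.2777]
tool_rot: [0.018, 1.0, -0.0, -0.0]
ft_force: [0.3, 0.4, 0.4]
grip_width: 0.0467
clock: 9.2
eef_pos: [0.5064, 0.1168, 0.2776]
tool_rot: [0.021, 1.0, -0.001, 0.0]
ft_force: [-0.9, -0.4, 0.1]
grip_width: 0.047
t 9.20 pos [0.5064 0.1168 0.2776] yaw 177.57 j [ 0.23  0.29  0.    1.28 -0.    0.27] F [-0.9 -0.4  0.1] Tz -0.07 w 0.0470 zax [ 0.001 -0.001 -1.   ]
shift 1.5 1.9 -2.4 turn -0.07 (or 29.93)
```

View pics/w7.png

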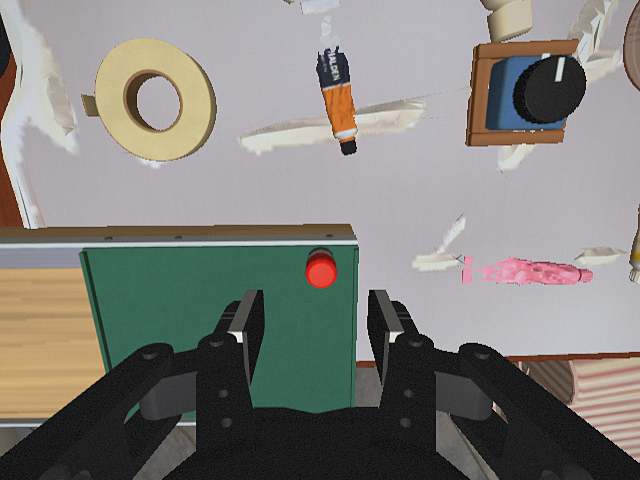

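Run:
```python
from find import *
np.set_printoptions(precision=4,suppress=True)
for tag,roi,cr in(('w6',(292,215,315,238),None),('w7',(550,50,570,85),None),('w1',(282,272,302,292),None)):
    c=load(tag); g=cv2.cvtColor(c['pixels'],cv2.COLOR_RGB2GRAY).astype(float)
    x0,y0,x1,y1=roi; s=g[y0:y1,x0:x1]; w=np.clip(s-110,0,None); yy,xx=np.mgrid[y0:y1,x0:x1]
    m=w.sum(); cx,cy=(w*xx).sum()/m,(w*yy).sum()/m
    C=np.array([[(w*(xx-cx)**2).sum(),(w*(xx-cx)*(yy-cy)).sum()],[0,(w*(yy-cy)**2).sum()]])/m; C[1,0]=C[0,1]
    e,v=np.linalg.eigh(C); d=v[:,1]*2*np.sqrt(e[1])
    a=ray(c,cx-d[0],cy-d[1],.061);b=ray(c,cx+d[0],cy+d[1],.061); print(tag,cx,cy,a,b,np.degrees(np.arctan2(*(b-a)[1::-1])),e)
# jar body blue edges in w6: minAreaRect angle on world points z=.04
c=load('w6'); ks=blobs(c,(95,90,40),(125,255,255),30,(265,170,375,290))
P=np.vstack(ks)[:,0]; W=np.array([ray(c,*p,.040)[:2] for p in P],dtype=np.float32)
print(cv2.minAreaRect(W))
c=load('w7'); ks=blobs(c,(95,90,40),(125,255,255),30,(465,30,600,150)); P=np.vstack(ks)[:,0]; W=np.array([ray(c,*p,.040)[:2] for p in P],dtype=np.float32)
print(cv2.minAreaRect(W))
```

```text
w6 302.9448295782785 226.3370883882149 [0.4031 0.3039 0.061 ] [0.3846 0.3045 0.061 ] 178.17919997306774 [ 2.0483 34.5577]
w7 559.5902305523304 68.78984906286283 [0.3839 0.3064 0.061 ] [0.4022 0.3058 0.061 ] -1.7598978341995704 [ 2.531  46.1893]
w1 291.512987012987 281.94077134986225 [0.4072 0.302  0.061 ] [0.4119 0.2847 0.061 ] -74.79102630194782 [ 1.3498 25.5245]
((0.4057091176509857, 0.30669185519218445), (0.05703575164079666, 0.057497456669807434), 88.67362976074219)
((0.4076591730117798, 0.2974402904510498), (0.06708407402038574, 0.05565151572227478), 87.51054382324219)
```

Run:
```python
from find import *
np.set_printoptions(precision=4,suppress=True)
c=load('w7')
k=blobs(c,(0,150,60),(7,255,255),50,(295,235,350,300))[0]
print('knob blob',cen(k),cv2.boundingRect(k),ray(c,*cen(k),.100))
h=cv2.cvtColor(c['pixels'],cv2.COLOR_RGB2HSV)
k=blobs(c,(0,150,200),(7,255,255),20,(295,235,350,300))[0]; (u,v),r=cv2.minEnclosingCircle(k); print('top',u,v,r,ray(c,u,v,.106))
m=cv2.inRange(h,(60,80,20),(95,255,160))
L=[];Rr=[]
for x in list(range(100,290,10)):
    col=np.where(m[230:300,x]>0)[0]; L.append([x,230+col[0]])
W=np.array([ray(c,x,y,.071) for x,y in L]); f=np.polyfit(W[:,1],W[:,0],1); print('front edge dx/dy',f, 'at y .1187 x',np.polyval(f,.1187))
for y in range(255,300,8):
    row=np.where(m[y,330:380]>0)[0]; Rr.append(ray(c,330+row[-1],y,.071))
print(np.array(Rr)); 
row=[ray(c,80+np.where(m[y,80:200]>0)[0][0],y,.071) for y in range(255,290,8)]; print(np.array(row))
```

```text
knob blob [320.842  270.3475] (305, 253, 32, 36) [0.5325 0.1201 0.1   ]
top 320.7587890625 273.25079345703125 14.862176895141602 [0.5324 0.1199 0.106 ]
front edge dx/dy [0.0295 0.518 ] at y .1187 x 0.521545084936895
[[0.5317 0.1522 0.071 ]
 [0.5389 0.1512 0.071 ]
 [0.5463 0.1512 0.071 ]
 [0.5538 0.1511 0.071 ]
 [0.5614 0.1511 0.071 ]
 [0.5691 0.151  0.071 ]]
[[ 0.5215 -0.0843  0.071 ]
 [ 0.5287 -0.0852  0.071 ]
 [ 0.5361 -0.0853  0.071 ]
 [ 0.5436 -0.0853  0.071 ]
 [ 0.5512 -0.0854  0.071 ]]
```

```bash
python3 go.py 0.533 0.1197 0.158 178.2; python3 -m inch '[0.1,-13,2,40,-0.1,0.1,-27,4,80,-0.1,0.1,-27,4,110,-0.1,0.1,-27,4,119,-0.1,0.1,-27,4,119,-0.1]'; python3 go.py 0.533 0.1197 0.158 178.2;python3 - <<'E'
from look import *
grab('wrist','w8')
E
```

```text
t 9.25 pos [0.5057 0.118  0.2775] yaw 177.55 j [ 0.23  0.29  0.    1.28 -0.    0.27] F [ 0.  -0.4 -0.2] Tz -0.05 w 0.0471 zax [-0. -0. -1.]
shift -27.3 2.9 119.5 turn -0.11 (or 29.89)
clock: 9.75
eef_pos: [0.5309, 0.1227, 0.1575]
tool_rot: [0.014, 1.0, -0.0, -0.002]
ft_force: [0.5, -0.2, 0.8]
grip_width: 0.0468
t 9.75 pos [0.5309 0.1227 0.1575] yaw 178.38 j [ 0.23  0.44 -0.11  1.02  0.    0.26] F [ 0.5 -0.2  0.8] Tz 0.04 w 0.0468 zax [-0.004 -0.001 -1.   ]
shift -2.2 -2.9 -0.5 turn 0.03 (or -29.97)
```

View pics/w8.png

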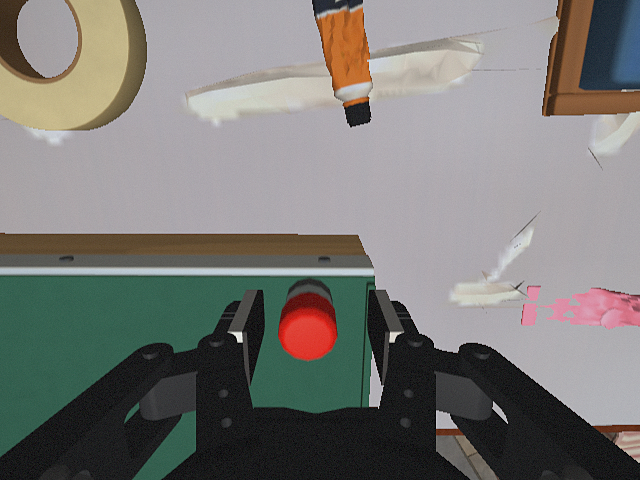

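```bash
python3 -m inch '[0.1,-2,-3,0,0,0.1,-2,-3,0,0,-1,-2,-3,0,0,-1,-2,-3,0,0,-1,-2,-3,0,0,-1,-2,-3,0,0]'; python3 go.py; python3 -m inch '[-1,0,0,-5,0,-1,0,0,-10,0,-1,0,0,-15,0,-1,0,0,-15,0]'; python3 go.py;python3 - <<'E'
from look import *
grab('wrist','w9')
E
```

```text
clock: 10.4
eef_pos: [0.5349, 0.1191, 0.1604]
tool_rot: [0.015, 1.0, -0.0, 0.001]
ft_force: [-0.9, -2.0, 4.8]
grip_width: 0.022
t 10.40 pos [0.5349 0.1191 0.1604] yaw 178.34 j [ 0.22  0.44 -0.11  1.03 -0.    0.25] F [-0.9 -2.   4.8] Tz 0.02 w 0.0220 zax [ 0.002 -0.    -1.   ]
clock: 10.8
eef_pos: [0.5348, 0.1191, 0.1735]
tool_rot: [0.015, 1.0, -0.0, 0.0]
ft_force: [6.2, -0.2, -11.4]
grip_width: 0.0222
t 10.80 pos [0.5348 0.1191 0.1735] yaw 178.34 j [ 0.22  0.42 -0.09  1.06 -0.    0.25] F [  6.2  -0.2 -11.4] Tz 0.03 w 0.0222 zax [ 0.    -0.001 -1.   ]
```

View pics/w9.png

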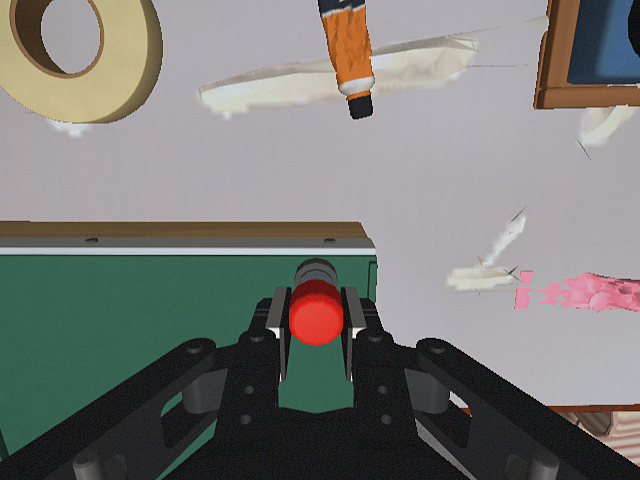

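```bash
python3 -m inch '[-1,0,-10,0,0,-1,0,-25,0,0,-1,0,-40,0,0,-1,0,-60,0,0,-1,0,-80,0,0]'; python3 go.py
```

```text
clock: 11.35
eef_pos: [0.5324, 0.0396, 0.173]
tool_rot: [0.014, 1.0, 0.001, 0.0]
ft_force: [5.9, 2.5, -12.3]
grip_width: 0.0221
t 11.35 pos [0.5324 0.0396 0.173 ] yaw 178.42 j [ 0.07  0.4  -0.13  1.04  0.    0.1 ] F [  5.9   2.5 -12.3] Tz -0.03 w 0.0221 zax [ 0.     0.002 -1.   ]
```

```bash
python3 -m inch '[-1,0,-25,0,0,-1,0,-50,0,0,-1,0,-75,0,0,-1,0,-100,0,0,-1,0,-120,0,0,-1,0,-135,0,0,-1,0,-145,0,0,-1,0,-145,0,0]'; python3 go.py; python3 -m inch '[-1,0,-4,0,0,-1,0,-6,0,0,-1,0,-6,0,0]'; python3 go.py
```

```text
clock: 12.15
eef_pos: [0.528, -0.1066, 0.1728]
tool_rot: [0.015, 1.0, 0.0, -0.0]
ft_force: [5.2, -1.7, -11.7]
grip_width: 0.022
t 12.15 pos [ 0.528  -0.1066  0.1728] yaw 178.27 j [-0.2   0.41 -0.11  1.05  0.   -0.17] F [  5.2  -1.7 -11.7] Tz 0.06 w 0.0220 zax [-0.  0. -1.]
clock: 12.45
eef_pos: [0.5278, -0.1095, 0.1726]
tool_rot: [0.014, 1.0, 0.003, -0.0]
ft_force: [5.9, 5.4, -10.6]
grip_width: 0.0221
t 12.45 pos [ 0.5278 -0.1095  0.1726] yaw 178.43 j [-0.21  0.41 -0.11  1.05  0.01 -0.18] F [  5.9   5.4 -10.6] Tz -0.02 w 0.0221 zax [-0.     0.006 -1.   ]
```

```bash
python3 -m inch '[-1,0,3,3,0,-1,0,3,6,0,-1,0,3,6,0,0.2,0,3,6,0,0.2,0,3,6,0,0.2,0,3,6,0,0.2,0,3,-40,0,0.2,0,3,-80,0]'; python3 go.py 0.43 0.12 0.3 178
python3 - <<'E'
from look import *
grab('top','t2');grab('scene','s2')
E
```

```text
clock: 13.25
eef_pos: [0.5267, -0.1086, 0.2542]
tool_rot: [0.015, 1.0, 0.0, -0.002]
ft_force: [1.5, -0.2, 0.2]
grip_width: 0.0515
t 13.25 pos [ 0.5267 -0.1086  0.2542] yaw 178.33 j [-0.2   0.34  0.01  1.25 -0.   -0.17] F [ 1.5 -0.2  0.2] Tz 0.00 w 0.0515 zax [-0.003  0.    -1.   ]
shift 103.5 225.8 -45.4 turn 0.06 (or -29.94)
```

View pics/t2.png

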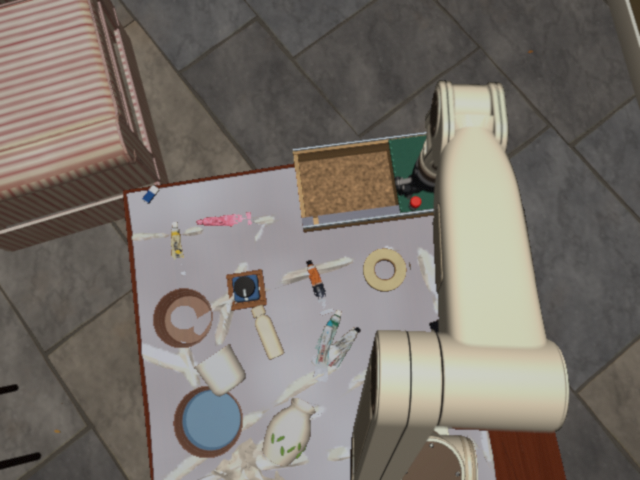

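View pics/s2.png

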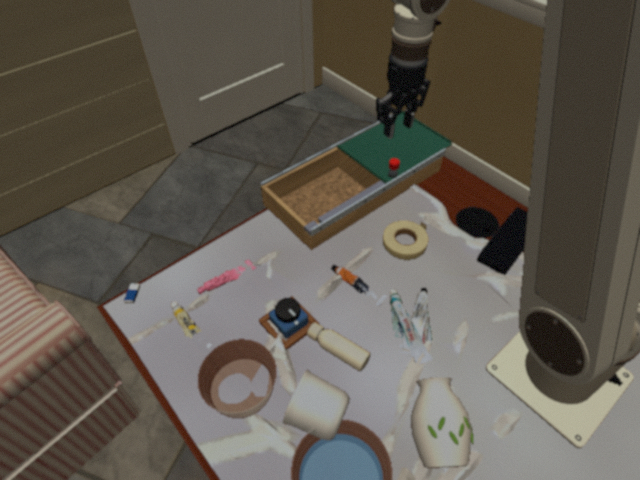

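```bash
python3 -m inch '[0.5,25,0,-15,0,0.5,50,30,-30,0,0.6,80,65,-46,0,0.6,103,105,-46,0,0.6,103,145,-46,0,0.6,103,185,-46,0,0.6,103,225,-46,0,0.6,103,225,-46,0]'; python3 go.py 0.43 0.12 0.3 178
python3 - <<'E'
from look import *
grab('wrist','w10');grab('top','t3')
E
```

```text
clock: 14.15
eef_pos: [0.4309, 0.1228, 0.2997]
tool_rot: [0.011, 1.0, 0.001, 0.0]
ft_force: [-0.6, -0.7, -0.1]
grip_width: 0.0683
t 14.15 pos [0.4309 0.1228 0.2997] yaw 178.71 j [ 0.28  0.14 -0.13  1.3   0.    0.3 ] F [-0.6 -0.7 -0.1] Tz 0.03 w 0.0683 zax [ 0.     0.001 -1.   ]
shift 0.9 -2.8 -0.3 turn 0.12 (or -29.88)
```

View pics/w10.png

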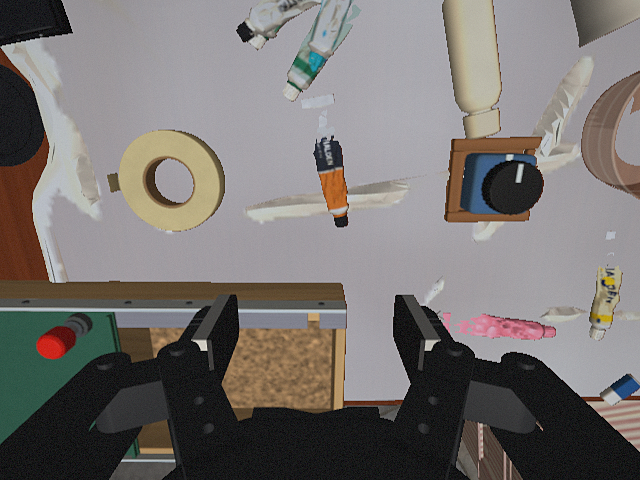

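View pics/t3.png

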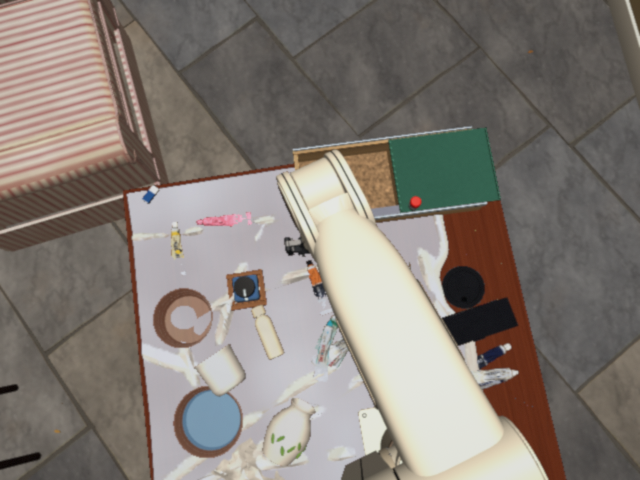

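Run:
```python
from find import *
np.set_printoptions(precision=4,suppress=True)
c=load('w10')
def ax(lo,hi,roi,z):
    k=np.vstack(blobs(c,lo,hi,8,roi))[:,0]; hull=cv2.convexHull(k.astype(np.int32))
    W=np.array([ray(c,*p,z)[:2] for p in hull[:,0]],dtype=np.float32)
    print(cv2.minAreaRect(hull),'world',cv2.minAreaRect(W))
# generic: differs from grey desk: use saturation or dark
h=cv2.cvtColor(c['pixels'],cv2.COLOR_RGB2HSV)
print('orange body'); ax((5,110,60),(22,255,255),(310,130,360,235),.014)
print('dark'); 
for q in blobs(c,(0,0,0),(180,255,90),20,(308,130,360,235)): print(cen(q),cv2.contourArea(q),ray(c,*cen(q),.011))
for n,p in (('o cap',(342,222)),('o tail',(324,139)),('y cap',(598,331)),('y tail',(610,267))): print(n,ray(c,*p,.010))
for n,p in (('frontL',(345,284)),): print(n,ray(c,*p,.066))
# compartment inner corner
for n,p,z in (('inner front left rim',(336,328),.066),('inner -y',(137,330),.066),('knob top',(54,345),.114)): print(n,ray(c,*p,z))
cv2.imwrite('pics/z5.png',np.hstack([cv2.resize(c['pixels'][125:240,290:380,::-1],(360,460),interpolation=cv2.INTER_CUBIC),cv2.resize(c['pixels'][250:350,550:640,::-1],(414,460),interpolation=cv2.INTER_CUBIC)]))
```

```text
orange body
((335.9971618652344, 193.15447998046875), (47.82012939453125, 25.40912628173828), 77.00537872314453) world ((0.4159066081047058, 0.14516514539718628), (0.049867961555719376, 0.025718174874782562), 11.944972038269043)
dark
[328.326  155.7516] 526.0 [0.3776 0.138  0.011 ]
[341.1049 221.0278] 108.0 [0.4459 0.1508 0.011 ]
o cap [0.4473 0.1518 0.01  ]
o tail [0.3612 0.1339 0.01  ]
y cap [0.5881 0.4564 0.01  ]
y tail [0.5063 0.452  0.01  ]
frontL [0.4944 0.1505 0.066 ]
inner front left rim [0.5421 0.1416 0.066 ]
inner -y [ 0.5396 -0.0577  0.066 ]
knob top [ 0.5233 -0.1023  0.114 ]
```

View pics/z5.png

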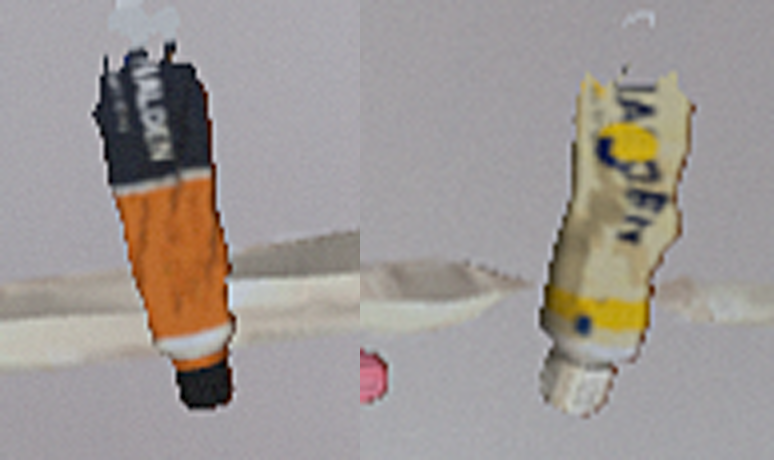

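```bash
python3 - <<'E'
from find import *
t=load('t2'); cv2.imwrite('pics/z6.png',cv2.resize(t['pixels'][140:235,280:410,::-1],(780,570),interpolation=cv2.INTER_CUBIC))
E
python3 go.py 0.386 0.139 0.13 191
```

```text
t 14.25 pos [0.4308 0.1197 0.2995] yaw 178.48 j [ 0.27  0.14 -0.13  1.3  -0.    0.3 ] F [ 0.6 -0.3 -0.2] Tz 0.02 w 0.0682 zax [-0.001 -0.001 -1.   ]
shift 45.1 18.2 169.5 turn -2.09 (or 27.91)
```

View pics/z6.png

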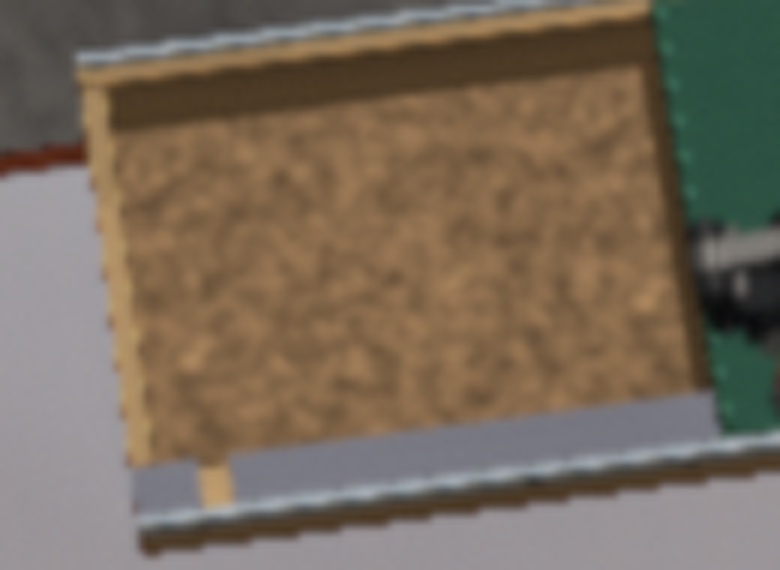

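Run:
```python
from find import *
np.set_printoptions(precision=4,suppress=True)
t=load('t2')
f=lambda x,y,z:ray(t,280+x/6-.4,140+y/6-.4,z)
for n,a in(('rim BL',(108,88,.066)),('rim FL',(150,462,.066)),('rim FR(cover)',(715,392,.066)),('floor BL',(112,130,.004)),('floor BR',(645,65,.004)),('outer FL',(140,518,.066)),('outerBL',(80,68,.066)),('hole',(215,485,.066))): print(n,f(*a))
```

```text
rim BL [0.6955 0.1351 0.066 ]
rim FL [0.5431 0.1426 0.066 ]
rim FR(cover) [ 0.5346 -0.077   0.066 ]
floor BL [0.6997 0.1356 0.004 ]
floor BR [ 0.6911 -0.0857  0.004 ]
outer FL [0.5219 0.1499 0.066 ]
outerBL [0.7055 0.1447 0.066 ]
hole [0.53   0.1194 0.066 ]
```

```bash
python3 -m inch '[0.6,22,9,40,-0.7,0.6,45,18,85,-1.4,0.6,45,18,130,-2.1,0.6,45,18,169,-2.1,0.6,45,18,169,-2.1]'; python3 go.py 0.386 0.139 0.078 191.3
python3 - <<'E'
from look import *
grab('wrist','w11')
E
```

```text
clock: 14.75
eef_pos: [0.3828, 0.1358, 0.1268]
tool_rot: [-0.094, 0.996, -0.002, -0.005]
ft_force: [-1.3, 0.0, -0.0]
grip_width: 0.0682
t 14.75 pos [0.3828 0.1358 0.1268] yaw -169.18 j [ 0.34  0.24 -0.51  0.83 -0.    0.15] F [-1.3  0.  -0. ] Tz -0.04 w 0.0682 zax [-0.011 -0.004 -1.   ]
shift -4.3 2.7 48.7 turn -0.08 (or 29.92)
```

View pics/w11.png

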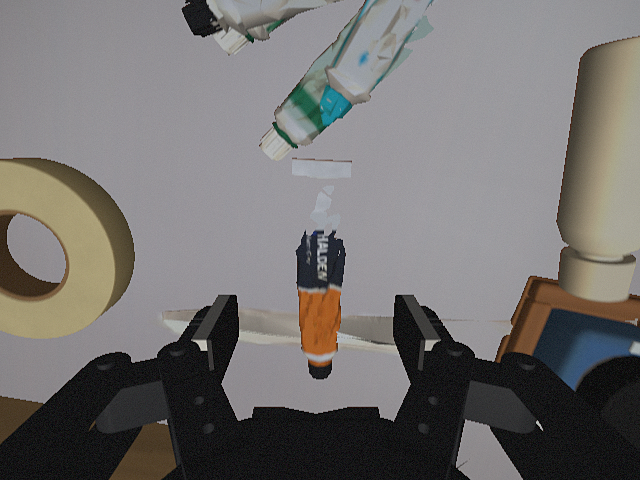

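```bash
python3 -m inch '[0.6,-4,2.5,20,-0.1,0.6,-4,2.5,40,-0.1,0.6,-4,2.5,48,-0.1,0.6,-4,2.5,48,-0.1]'; python3 go.py;  python3 -m inch '[-1,0,0,0,0,-1,0,0,0,0,-1,0,0,0,0,-1,0,0,0,0,-1,0,0,0,0]'; python3 go.py
```

```text
clock: 15.2
eef_pos: [0.3908, 0.1413, 0.0836]
tool_rot: [-0.1, 0.995, -0.0, 0.0]
ft_force: [-1.5, -0.2, 0.4]
grip_width: 0.0685
t 15.20 pos [0.3908 0.1413 0.0836] yaw -168.52 j [ 0.35  0.32 -0.54  0.7  -0.    0.15] F [-1.5 -0.2  0.4] Tz -0.03 w 0.0685 zax [ 0. -0. -1.]
clock: 15.7
eef_pos: [0.3909, 0.142, 0.0842]
tool_rot: [-0.101, 0.995, 0.0, 0.001]
ft_force: [-0.1, -1.5, 7.8]
grip_width: 0.0219
t 15.70 pos [0.3909 0.142  0.0842] yaw -168.45 j [ 0.35  0.32 -0.54  0.7  -0.    0.15] F [-0.1 -1.5  7.8] Tz -0.06 w 0.0219 zax [ 0.002  0.    -1.   ]
```

```bash
python3 -m inch '[-1,0,0,-30,0,-1,0,0,-70,0,-1,0,0,-110,0,-1,0,0,-110,0]'; python3 go.py 0.58 0.0 0.2 88;  python3 - <<'E'
from look import *
grab('wrist','w12')
E
```

```text
clock: 16.1
eef_pos: [0.3934, 0.143, 0.1983]
tool_rot: [-0.101, 0.995, 0.001, 0.005]
ft_force: [1.1, 0.8, 0.3]
grip_width: 0.0216
t 16.10 pos [0.3934 0.143  0.1983] yaw -168.44 j [ 0.35  0.16 -0.39  1.01 -0.    0.15] F [1.1 0.8 0.3] Tz -0.06 w 0.0216 zax [ 0.011  0.004 -1.   ]
shift -154.1 -177.5 -0.3 turn 17.26 (or -12.74)
```

View pics/w12.png

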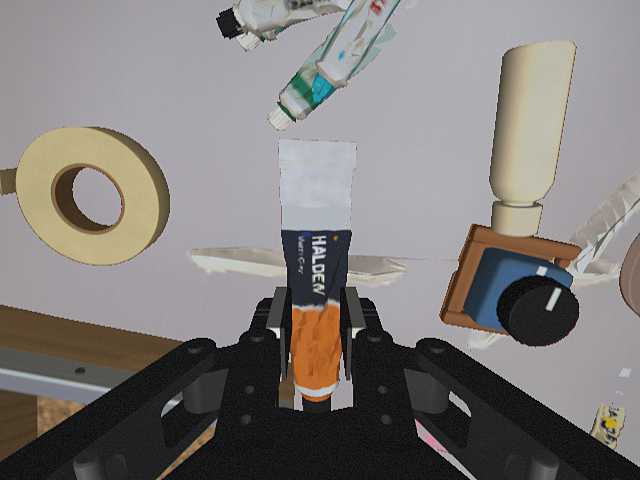

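```bash
python3 go.py 0.583 0.006 0.22 -91.7; python3 -m inch '[-1,-18,-14,-20,-1.3,-1,-40,-38,-20,-2.6,-1,-63,-62,-20,-3.9,-1,-86,-86,-20,-5.2,-1,-109,-110,-20,-6.5,-1,-132,-134,-20,-7.8,-1,-150,-158,-20,-9.1,-1,-159,-172,-20,-10.4]'; python3 go.py 0.583 0.006 0.22 -91.7
```

```text
t 16.15 pos [0.3921 0.1425 0.1959] yaw -168.44 j [ 0.35  0.16 -0.4   1.01  0.    0.15] F [-0.9  0.5 -1.5] Tz 0.06 w 0.0216 zax [ 0.007  0.003 -1.   ]
shift -159.8 -172.0 -23.1 turn -12.79 (or 17.21)
clock: 16.95
eef_pos: [0.5813, 0.0036, 0.2108]
tool_rot: [-0.603, 0.798, 0.001, -0.001]
ft_force: [-0.9, 0.7, -0.6]
grip_width: 0.0219
t 16.95 pos [0.5813 0.0036 0.2108] yaw -105.80 j [ 0.01  0.45  0.07  1.18 -0.   -1.29] F [-0.9  0.7 -0.6] Tz 0.02 w 0.0219 zax [-0.002 -0.    -1.   ]
shift -2.8 -0.9 -9.2 turn -2.35 (or 27.65)
```

```bash
python3 -m inch '[-1,-3,-1,0,-1.2,-1,-3,-1,0,-2.4,-1,-3,-1,0,-2.4]'; python3 go.py 0.583 0.006 0.13 -91.7;  python3 - <<'E'
from look import *
grab('wrist','w13')
E
```

```text
clock: 17.25
eef_pos: [0.5815, 0.0075, 0.2109]
tool_rot: [-0.697, 0.717, 0.001, -0.001]
ft_force: [0.0, -0.6, -0.1]
grip_width: 0.022
t 17.25 pos [0.5815 0.0075 0.2109] yaw -91.68 j [ 0.01  0.46  0.07  1.19  0.   -1.53] F [ 0.  -0.6 -0.1] Tz -0.02 w 0.0220 zax [-0.003 -0.    -1.   ]
shift 1.5 -1.9 80.9 turn 0.00 (or -30.00)
```

View pics/w13.png

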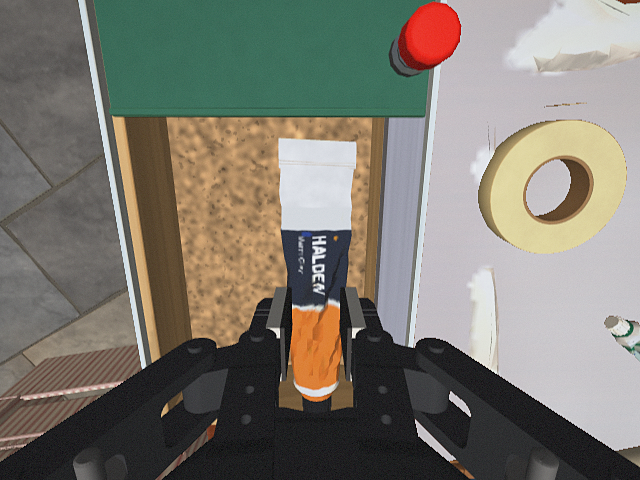

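```bash
python3 -m inch '[-1,0,-2,40,0,-1,0,-2,80,0,-1,0,-2,105,0,-1,0,-2,105,0]'; python3 go.py 0.583 0.006 0.091; python3 -m inch '[-1,0,0,8,0,-1,0,0,13,0,-1,0,0,13,0]'; python3 go.py
```

```text
clock: 17.7
eef_pos: [0.5804, 0.0078, 0.1031]
tool_rot: [-0.696, 0.718, 0.004, -0.004]
ft_force: [-1.3, 0.2, -0.8]
grip_width: 0.0216
t 17.70 pos [0.5804 0.0078 0.1031] yaw -91.75 j [ 0.01  0.56 -0.07  0.95 -0.   -1.53] F [-1.3  0.2 -0.8] Tz 0.01 w 0.0216 zax [-0.01 -0.   -1.  ]
shift 1.7 -2.8 12.0
clock: 18.0
eef_pos: [0.5847, 0.0077, 0.0956]
tool_rot: [-0.697, 0.717, -0.0, 0.0]
ft_force: [-0.2, -0.6, 0.1]
grip_width: 0.0219
t 18.00 pos [0.5847 0.0077 0.0956] yaw -91.67 j [ 0.01  0.57 -0.07  0.93  0.   -1.53] F [-0.2 -0.6  0.1] Tz 0.02 w 0.0219 zax [ 0.001  0.    -1.   ]
```

```bash
python3 -m inch '[-1,0,0,5,0,-1,0,0,5,0,0,0,0,5,0,0,0,0,5,0,0,0,0,5,0]'; python3 go.py; python3 -m inch '[0,0,0,-40,0,0,0,0,-85,0,0,0,0,-130,0,0,0,0,-150,0,0,0,0,-150,0]'; python3 go.py 0.5 0.40 0.27 180;  python3 - <<'E'
from look import *
grab('wrist','w14')
E
```

```text
clock: 18.5
eef_pos: [0.5868, 0.0076, 0.0917]
tool_rot: [-0.697, 0.717, -0.002, 0.002]
ft_force: [6.0, 0.7, 2.5]
grip_width: 0.0427
t 18.50 pos [0.5868 0.0076 0.0917] yaw -91.66 j [ 0.01  0.58 -0.07  0.91 -0.   -1.53] F [6.  0.7 2.5] Tz 0.02 w 0.0427 zax [ 0.006 -0.    -1.   ]
clock: 19.0
eef_pos: [0.5855, 0.0077, 0.2442]
tool_rot: [-0.697, 0.717, -0.002, 0.003]
ft_force: [1.5, 0.0, -0.1]
grip_width: 0.0424
t 19.00 pos [0.5855 0.0077 0.2442] yaw -91.65 j [ 0.01  0.44  0.13  1.25  0.   -1.53] F [ 1.5  0.  -0.1] Tz -0.04 w 0.0424 zax [ 0.007  0.    -1.   ]
shift -389.7 96.6 -26.3 turn 14.73 (or -15.27)
```

View pics/w14.png

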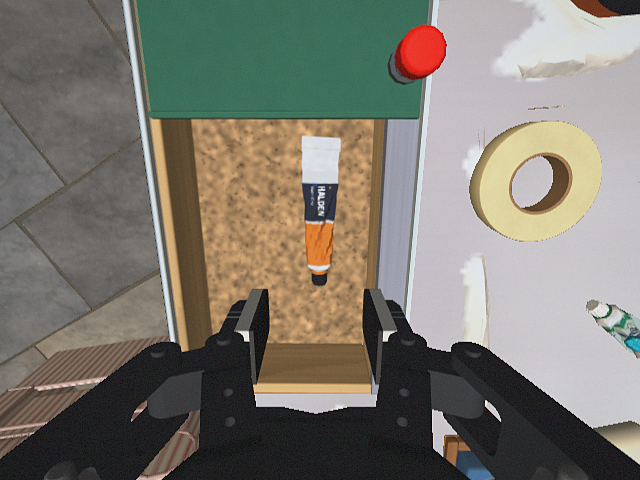

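```bash
python3 go.py 0.48 0.42 0.28 183; python3 -m inch '[0.6,-35,0,-20,1.2,0.6,-80,10,-36,2.4,0.6,-125,22,-36,3.6,0.6,-170,35,-36,4.8,0.6,-215,48,-36,6,0.6,-260,62,-36,7.2,0.6,-305,76,-36,8.4,0.6,-350,90,-36,9.6]';python3 go.py 0.48 0.42 0.28 183
```

```text
t 19.05 pos [0.5845 0.0077 0.2415] yaw -91.64 j [ 0.01  0.44  0.12  1.25  0.   -1.53] F [-0.3  0.2  0. ] Tz 0.03 w 0.0427 zax [ 0.003  0.    -1.   ]
shift -409.2 116.1 -38.7 turn 14.23 (or -15.77)
clock: 19.85
eef_pos: [0.5025, 0.3611, 0.2731]
tool_rot: [-0.263, 0.965, -0.001, -0.003]
ft_force: [0.7, -0.2, 0.1]
grip_width: 0.0686
t 19.85 pos [0.5025 0.3611 0.2731] yaw -149.55 j [ 0.62  0.5   0.3   1.38 -0.    0.09] F [ 0.7 -0.2  0.1] Tz 0.01 w 0.0686 zax [-0.004 -0.003 -1.   ]
shift -10.4 62.2 -7.0 turn 4.58 (or -25.42)
```

```bash
python3 -m inch '[0.6,-5,30,0,1.2,0.6,-10,62,0,2.4,0.6,-10,62,0,3.6,0.6,-10,62,0,4.6,0.6,-10,62,0,4.6]';python3 go.py 0.515 0.453 0.078 183;  python3 - <<'E'
from look import *
grab('wrist','w15')
E
```

```text
clock: 20.35
eef_pos: [0.48, 0.4182, 0.273]
tool_rot: [-0.028, 1.0, -0.002, -0.002]
ft_force: [-0.1, -0.6, -0.1]
grip_width: 0.0684
t 20.35 pos [0.48   0.4182 0.273 ] yaw -176.78 j [ 0.72  0.54  0.36  1.4  -0.    0.66] F [-0.1 -0.6 -0.1] Tz 0.01 w 0.0684 zax [-0.004 -0.004 -1.   ]
shift -37.8 33.5 194.7 turn 0.04 (or -29.96)
```

View pics/w15.png

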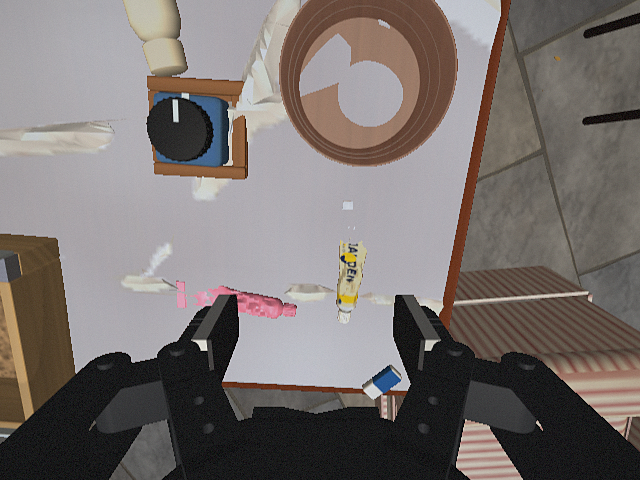

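```bash
python3 - <<'E'
from find import *
np.set_printoptions(precision=4,suppress=True)
c=load('w15')
for n,p,z in(('cap',(344,323),.01),('bodytop',(351,241),.012),('tag',(348,201),.004),('band',(347,299),.012),('mid',(350,265),.018)): print(n,ray(c,*p,z))
c=load('w10')
for n,p in (('y cap',(598,337)),('band',(602,318)),('tag',(611,235)),('mid',(606,290))): print(n,ray(c,*p,.012))
E
python3 go.py 0.515 0.453 0.13 183
```

```text
cap [0.5991 0.4555 0.01  ]
bodytop [0.5049 0.4549 0.012 ]
tag [0.466  0.4494 0.004 ]
band [0.5692 0.4562 0.012 ]
mid [0.5284 0.4553 0.018 ]
y cap [0.595  0.4563 0.012 ]
band [0.5696 0.4554 0.012 ]
tag [0.4682 0.4427 0.012 ]
mid [0.5336 0.452  0.012 ]
t 20.40 pos [0.4803 0.418  0.2734] yaw -176.71 j [0.72 0.53 0.36 1.4  0.   0.66] F [ 0.2 -0.2  0.3] Tz -0.01 w 0.0681 zax [-0.004 -0.003 -1.   ]
shift -37.2 33.4 143.2 turn 0.05 (or -29.95)
```

```bash
python3 -m inch '[0.6,-20,17,40,0,0.6,-41,34,85,0,0.6,-41,34,130,0,0.6,-41,34,145,0,0.6,-41,34,145,0]';python3 go.py 0.52 0.4537 0.080 183;  python3 - <<'E'
from look import *
grab('wrist','w16')
E
```

```text
clock: 20.9
eef_pos: [0.5181, 0.4521, 0.1248]
tool_rot: [-0.028, 1.0, -0.004, -0.004]
ft_force: [-0.5, -0.2, -0.2]
grip_width: 0.0681
t 20.90 pos [0.5181 0.4521 0.1248] yaw -176.79 j [0.72 0.73 0.32 1.17 0.   0.66] F [-0.5 -0.2 -0.2] Tz 0.03 w 0.0681 zax [-0.008 -0.007 -1.   ]
shift -2.4 1.8 44.8 turn 0.04 (or -29.96)
```

View pics/w16.png

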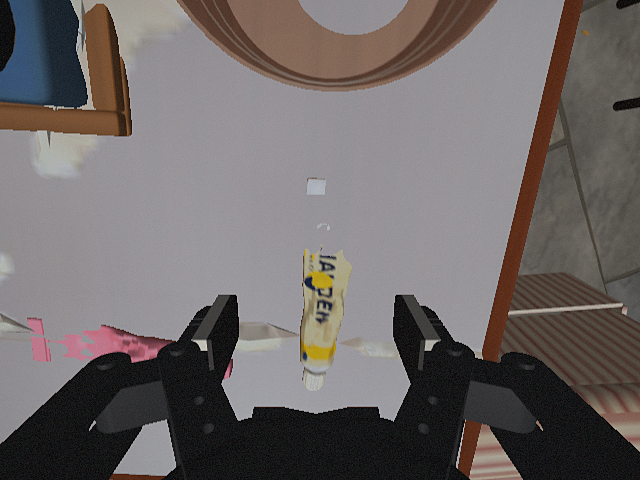

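Run:
```python
from find import *
np.set_printoptions(precision=4,suppress=True)
c=load('w15')
for p in((297,311),(296,304),(295,316)):print(ray(c,*p,.01))
c=load('w16'); print(ray(c,232,368,.01)); print('tail',ray(c,316,180,.005),'body',ray(c,326,260,.012),ray(c,319,350,.012),'cap',ray(c,314,389,.012))
```

```text
[0.5874 0.4038 0.01  ]
[0.5791 0.4024 0.01  ]
[0.5936 0.4019 0.01  ]
[0.5866 0.4027 0.01  ]
tail [0.4665 0.4492 0.005 ] body [0.5101 0.4573 0.012 ] [0.5689 0.4568 0.012 ] cap [0.5977 0.4553 0.012 ]
```

```bash
python3 -m inch '[0.4,-3,2.5,20,0,0.4,-3,2.5,40,0,0.4,-3,2.5,43,0,0.4,-3,2.5,43,0]'; python3 go.py;  python3 -m inch '[-1,0,0,0,0,-1,0,0,0,0,-1,0,0,0,0,-1,0,0,0,0,-1,0,0,0,0]'; python3 go.py;  python3 -m inch '[-1,0,0,-30,0,-1,0,0,-75,0,-1,0,0,-120,0,-1,0,0,-120,0]'; python3 go.py
python3 - <<'E'
from look import *
grab('wrist','w17')
E
```

```text
clock: 21.35
eef_pos: [0.5235, 0.4573, 0.0891]
tool_rot: [-0.028, 1.0, 0.0, 0.0]
ft_force: [0.1, 1.5, 0.1]
grip_width: 0.06
t 21.35 pos [0.5235 0.4573 0.0891] yaw -176.83 j [0.72 0.77 0.29 1.09 0.   0.66] F [0.1 1.5 0.1] Tz -0.01 w 0.0600 zax [ 0.001  0.001 -1.   ]
clock: 21.85
eef_pos: [0.5233, 0.4575, 0.0883]
tool_rot: [-0.028, 1.0, 0.0, 0.0]
ft_force: [0.3, 0.5, 0.8]
grip_width: 0.0005
t 21.85 pos [0.5233 0.4575 0.0883] yaw -176.84 j [0.72 0.77 0.29 1.09 0.   0.66] F [0.3 0.5 0.8] Tz 0.01 w 0.0005 zax [ 0.001  0.    -1.   ]
clock: 22.25
eef_pos: [0.5258, 0.4597, 0.2171]
tool_rot: [-0.028, 1.0, 0.005, 0.006]
ft_force: [0.8, -0.0, 0.4]
grip_width: 0.0002
t 22.25 pos [0.5258 0.4597 0.2171] yaw -176.84 j [0.72 0.68 0.46 1.34 0.   0.66] F [ 0.8 -0.   0.4] Tz 0.04 w 0.0002 zax [ 0.011  0.01  -1.   ]
```

View pics/w17.png

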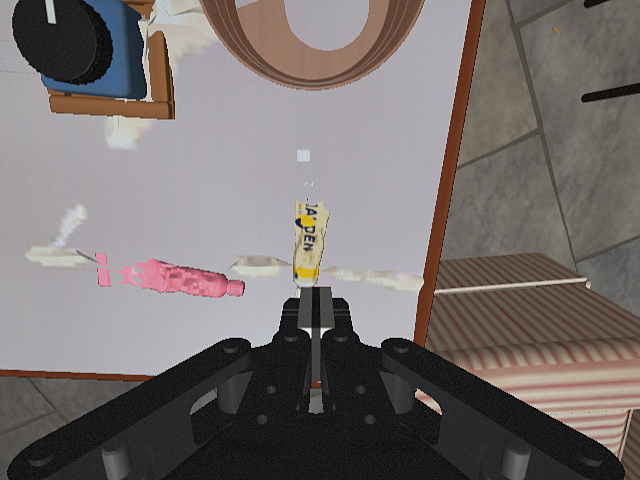

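```bash
python3 -m inch '[0.4,0,0,0,0,0.4,0,0,0,0,0.4,0,0,0,0,0.4,0,0,0,0]'; python3 go.py 0.528 0.455 0.13 182.7
```

```text
clock: 22.7
eef_pos: [0.5227, 0.4569, 0.2062]
tool_rot: [-0.028, 1.0, -0.001, -0.001]
ft_force: [-0.1, 0.2, 0.5]
grip_width: 0.0581
t 22.70 pos [0.5227 0.4569 0.2062] yaw -176.85 j [0.72 0.69 0.45 1.34 0.   0.66] F [-0.1  0.2  0.5] Tz 0.00 w 0.0581 zax [-0.002 -0.002 -1.   ]
shift -5.4 -2.1 76.1 turn 0.08 (or -29.92)
```

```bash
python3 -m inch '[0.4,-5,-2,40,0,0.4,-5,-2,80,0,0.4,-5,-2,115,0,0.4,-5,-2,115,0,0.4,-5,-2,115,0,0.4,-5,-2,115,0]'; python3 go.py 0.528 0.455 0.076 182.7
python3 - <<'E'
from look import *
grab('wrist','w18')
E
```

```text
clock: 23.3
eef_pos: [0.5295, 0.4567, 0.0955]
tool_rot: [-0.028, 1.0, 0.001, 0.002]
ft_force: [-0.1, 0.2, 1.3]
grip_width: 0.0597
t 23.30 pos [0.5295 0.4567 0.0955] yaw -176.85 j [0.71 0.77 0.31 1.11 0.   0.66] F [-0.1  0.2  1.3] Tz 0.01 w 0.0597 zax [ 0.003  0.003 -1.   ]
shift 1.6 -1.7 19.5 turn 0.08 (or -29.92)
```

View pics/w18.png

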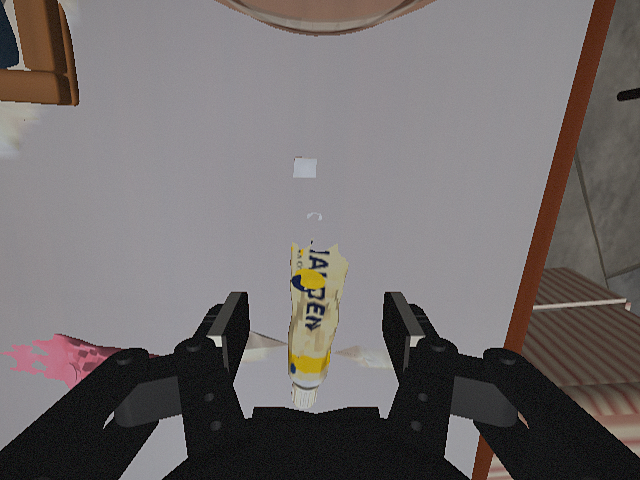

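```bash
python3 -m inch '[0.4,1.5,-2,12,0,0.4,1.5,-2,20,0,0.4,1.5,-2,20,0,0.4,1.5,-2,20,0]'; python3 go.py;  python3 -m inch '[-1,0,0,0,0,-1,0,0,0,0,-1,0,0,0,0,-1,0,0,0,0,-1,0,0,0,0]'; python3 go.py
```

```text
clock: 23.75
eef_pos: [0.5265, 0.4532, 0.0724]
tool_rot: [-0.028, 1.0, -0.0, -0.0]
ft_force: [-0.4, 0.7, -0.5]
grip_width: 0.0599
t 23.75 pos [0.5265 0.4532 0.0724] yaw -176.85 j [ 0.71  0.79  0.28  1.06 -0.    0.66] F [-0.4  0.7 -0.5] Tz -0.02 w 0.0599 zax [-0.001 -0.001 -1.   ]
clock: 24.25
eef_pos: [0.5273, 0.4538, 0.0738]
tool_rot: [-0.027, 1.0, 0.0, 0.001]
ft_force: [0.8, -0.6, 3.6]
grip_width: 0.0261
t 24.25 pos [0.5273 0.4538 0.0738] yaw -176.85 j [ 0.71  0.79  0.28  1.06 -0.    0.66] F [ 0.8 -0.6  3.6] Tz -0.02 w 0.0261 zax [ 0.001  0.001 -1.   ]
```

```bash
python3 -m inch '[-1,0,0,-30,0,-1,0,0,-75,0,-1,0,0,-120,0,-1,0,0,-150,0,-1,0,0,-150,0,-1,0,0,-150,0]'; python3 go.py 0.637 -0.008 0.22 -91.7
python3 - <<'E'
from look import *
grab('wrist','w19')
E
```

```text
clock: 24.85
eef_pos: [0.527, 0.4537, 0.2233]
tool_rot: [-0.028, 1.0, 0.0, 0.0]
ft_force: [-0.8, 0.3, -1.0]
grip_width: 0.0262
t 24.85 pos [0.527  0.4537 0.2233] yaw -176.84 j [0.71 0.68 0.48 1.37 0.   0.66] F [-0.8  0.3 -1. ] Tz -0.05 w 0.0262 zax [ 0.001  0.001 -1.   ]
shift -84.4 -467.1 3.0 turn -14.19 (or 15.81)
```

View pics/w19.png

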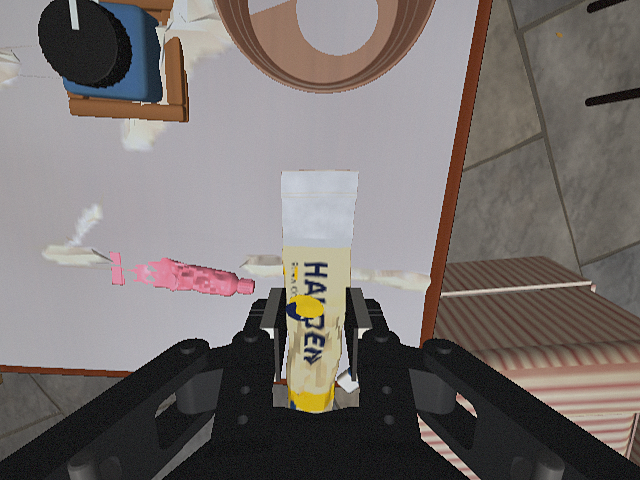

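```bash
python3 -m inch '[-1,-6,-35,0,-1.2,-1,-14,-80,0,-2.4,-1,-22,-125,0,-3.6,-1,-30,-170,0,-4.8,-1,-38,-215,0,-6,-1,-46,-258,0,-7.2,-1,-54,-300,0,-8.4,-1,-62,-340,0,-9.6]'; python3 go.py 0.637 -0.008 0.22 -91.7
```

```text
clock: 25.7
eef_pos: [0.6063, 0.1153, 0.22]
tool_rot: [-0.508, 0.861, 0.001, -0.002]
ft_force: [0.3, -0.5, -0.2]
grip_width: 0.0259
t 25.70 pos [0.6063 0.1153 0.22  ] yaw -118.97 j [ 0.19  0.52  0.2   1.25 -0.   -0.88] F [ 0.3 -0.5 -0.2] Tz -0.02 w 0.0259 zax [-0.005 -0.001 -1.   ]
shift 93.0 -86.5 -0.0 turn -4.54 (or 25.46)
```

```bash
python3 -m inch '[-1,30,-28,0,-1.2,-1,62,-58,0,-2.4,-1,93,-86,0,-3.6,-1,93,-86,0,-4.5,-1,93,-86,0,-4.5,-1,93,-86,0,-4.5]'; python3 go.py 0.637 -0.008 0.13 -91.7
python3 - <<'E'
from look import *
grab('wrist','w20')
E
```

```text
clock: 26.3
eef_pos: [0.6361, -0.0054, 0.2208]
tool_rot: [-0.692, 0.721, 0.001, -0.001]
ft_force: [0.4, 0.2, -0.4]
grip_width: 0.026
t 26.30 pos [ 0.6361 -0.0054  0.2208] yaw -92.35 j [-0.01  0.56  0.26  1.28  0.   -1.54] F [ 0.4  0.2 -0.4] Tz 0.03 w 0.0260 zax [-0.004  0.    -1.   ]
shift 2.6 -1.3 90.8 turn -0.11 (or 29.89)
```

View pics/w20.png

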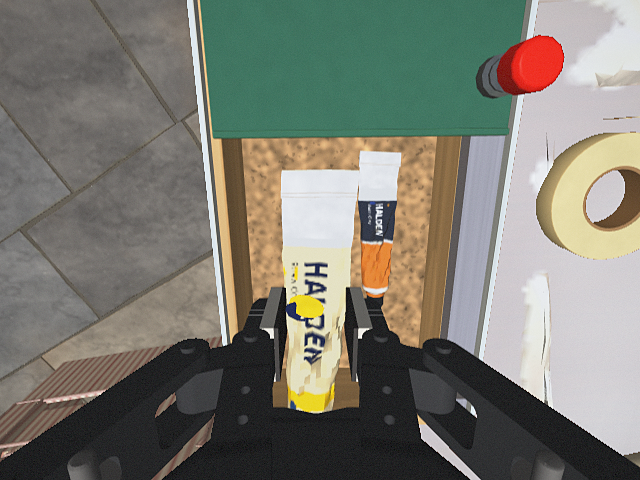

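```bash
python3 -m inch '[-1,2,-1,40,0,-1,2,-1,80,0,-1,2,-1,115,0,-1,2,-1,115,0,-1,2,-1,115,0,-1,2,-1,115,0]'; python3 go.py 0.637 -0.006 0.084 -91.7
```

```text
clock: 26.95
eef_pos: [0.6396, -0.0071, 0.1104]
tool_rot: [-0.693, 0.721, -0.001, 0.001]
ft_force: [0.1, -0.2, -0.1]
grip_width: 0.0261
t 26.95 pos [ 0.6396 -0.0071  0.1104] yaw -92.21 j [-0.01  0.65  0.11  1.03  0.   -1.54] F [ 0.1 -0.2 -0.1] Tz -0.00 w 0.0261 zax [ 0.004 -0.    -1.   ]
shift -1.0 2.7 26.4 turn -0.08 (or 29.92)
```

```bash
python3 -m inch '[-1,0,-3,12,0,-1,0,-3,20,0,-1,0,-3,25,0,-1,0,-3,25,0]'; python3 go.py 0.637 -0.006 0.082 -91.7; python3 -m inch '[0,0,0,1,0,0,0,0,1,0,0,0,0,1,0]'; python3 go.py; python3 -m inch '[0,0,0,-40,0,0,0,0,-85,0,0,0,0,-130,0,0,0,0,-150,0,0,0,0,-150,0,0,0,0,-150,0]'; python3 go.py 0.4055 0.3055 0.24 178;  python3 - <<'E'
from look import *
grab('wrist','w21')
E
```

```text
clock: 27.35
eef_pos: [0.6402, -0.0079, 0.0817]
tool_rot: [-0.693, 0.721, 0.001, -0.001]
ft_force: [-0.2, -0.3, 0.2]
grip_width: 0.0261
t 27.35 pos [ 0.6402 -0.0079  0.0817] yaw -92.26 j [-0.01  0.68  0.09  0.99  0.   -1.54] F [-0.2 -0.3  0.2] Tz -0.03 w 0.0261 zax [-0.002  0.    -1.   ]
shift -1.8 3.2 -0.3 turn -0.09 (or 29.91)
clock: 27.65
eef_pos: [0.6388, -0.0078, 0.0812]
tool_rot: [-0.693, 0.721, 0.002, -0.002]
ft_force: [-4.0, 0.4, 0.2]
grip_width: 0.0426
t 27.65 pos [ 0.6388 -0.0078  0.0812] yaw -92.25 j [-0.01  0.68  0.09  0.99  0.   -1.54] F [-4.   0.4  0.2] Tz 0.00 w 0.0426 zax [-0.005  0.    -1.   ]
clock: 28.25
eef_pos: [0.6411, -0.0079, 0.2323]
tool_rot: [-0.693, 0.721, -0.0, 0.0]
ft_force: [-0.8, 0.1, -0.8]
grip_width: 0.0424
t 28.25 pos [ 0.6411 -0.0079  0.2323] yaw -92.25 j [-0.01  0.56  0.29  1.3   0.   -1.54] F [-0.8  0.1 -0.8] Tz 0.02 w 0.0424 zax [ 0.001 -0.    -1.   ]
shift -303.9 247.7 -8.0 turn 14.96 (or -15.04)
```

View pics/w21.png

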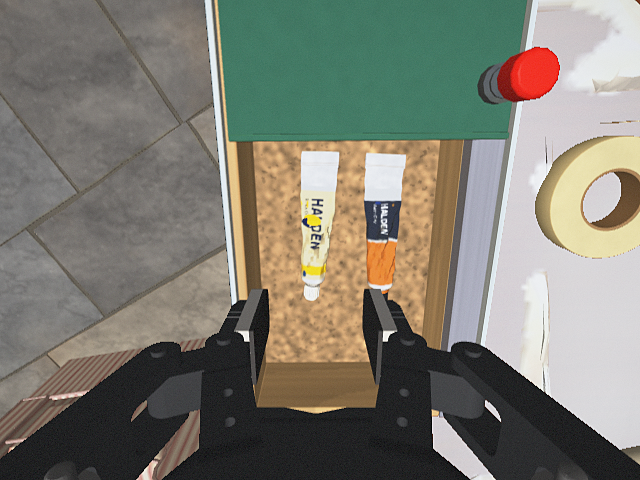

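```bash
python3 -m inch '[0.4,-38,31,-5,0,0.4,-76,62,-5,0,0.4,-114,93,-5,0,0.4,-152,124,-5,0,0.4,-190,155,-5,0,0.4,-228,186,-5,0,0.4,-266,217,-5,0,0.4,-304,247,-5,0]';python3 -m inch '[0.4,0,0,0,0,0.4,0,0,0,0]'; python3 go.py 0.4055 0.306 0.17 -92
python3 - <<'E'
from look import *
grab('wrist','w22')
E
```

```text
clock: 29.1
eef_pos: [0.4037, 0.3062, 0.2349]
tool_rot: [-0.693, 0.721, 0.0, -0.002]
ft_force: [1.2, 1.1, -0.2]
grip_width: 0.06
clock: 29.3
eef_pos: [0.4046, 0.3059, 0.2352]
tool_rot: [-0.694, 0.72, -0.0, -0.002]
ft_force: [1.1, -0.4, 0.0]
grip_width: 0.06
t 29.30 pos [0.4046 0.3059 0.2352] yaw -92.06 j [ 0.65  0.3  -0.1   1.18 -0.   -0.89] F [ 1.1 -0.4  0. ] Tz 0.03 w 0.0600 zax [-0.002 -0.003 -1.   ]
shift -0.3 -1.0 65.2 turn -0.01 (or 29.99)
```

View pics/w22.png

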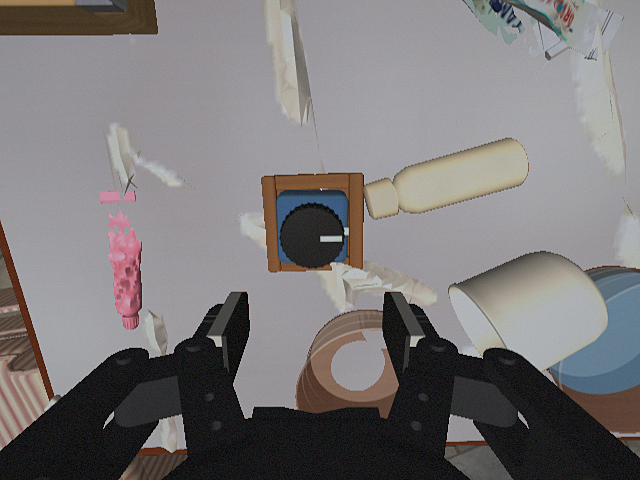

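```bash
python3 -m inch '[0.4,0,-1,40,0,0.4,0,-1,80,0,0.4,0,-1,105,0,0.4,0,-1,105,0,0.4,0,-1,105,0]'; python3 go.py 0.4055 0.306 0.118 -92
```

```text
clock: 29.85
eef_pos: [0.4078, 0.3042, 0.1316]
tool_rot: [-0.692, 0.722, 0.0, -0.001]
ft_force: [0.8, 0.5, 0.4]
grip_width: 0.0598
t 29.85 pos [0.4078 0.3042 0.1316] yaw -92.40 j [ 0.64  0.4  -0.25  0.92 -0.   -0.89] F [0.8 0.5 0.4] Tz 0.01 w 0.0598 zax [-0.001 -0.001 -1.   ]
shift -1.7 2.4 13.6 turn -0.07 (or 29.93)
```

```bash
python3 -m inch '[0.4,-1.5,2,8,0,0.4,-1.5,2,12.5,0,0.4,-1.5,2,12.5,0,-1,-1.5,2,12.5,0,-1,-1.5,2,12.5,0,-1,-1.5,2,12.5,0,-1,-1.5,2,12.5,0,-1,-1.5,2,12.5,0]'; python3 go.py 0.4055 0.306 0.118 -92
```

```text
clock: 30.65
eef_pos: [0.4056, 0.3074, 0.1205]
tool_rot: [-0.693, 0.721, -0.0, 0.001]
ft_force: [-0.1, -0.2, 6.8]
grip_width: 0.0457
t 30.65 pos [0.4056 0.3074 0.1205] yaw -92.24 j [ 0.65  0.41 -0.26  0.89 -0.   -0.88] F [-0.1 -0.2  6.8] Tz -0.03 w 0.0457 zax [ 0.002  0.001 -1.   ]
shift 1.4 0.0 2.5 turn -0.04 (or 29.96)
```

```bash
python3 -m inch '[-1,0,0,-20,0,-1,0,0,-50,0,-1,0,0,-90,0,-1,0,0,-130,0,-1,0,0,-130,0,-1,0,0,-130,0]'; python3 go.py 0.618 0.106 0.25 -91.9
python3 - <<'E'
from look import *
grab('wrist','w23')
E
```

```text
clock: 31.25
eef_pos: [0.4053, 0.3074, 0.2498]
tool_rot: [-0.693, 0.721, -0.0, 0.001]
ft_force: [-0.5, 0.1, -3.7]
grip_width: 0.0453
t 31.25 pos [0.4053 0.3074 0.2498] yaw -92.23 j [ 0.65  0.29 -0.08  1.21  0.   -0.88] F [-0.5  0.1 -3.7] Tz -0.02 w 0.0453 zax [ 0.001  0.001 -1.   ]
shift 192.9 -220.4 -0.1 turn -0.06 (or 29.94)
```

View pics/w23.png

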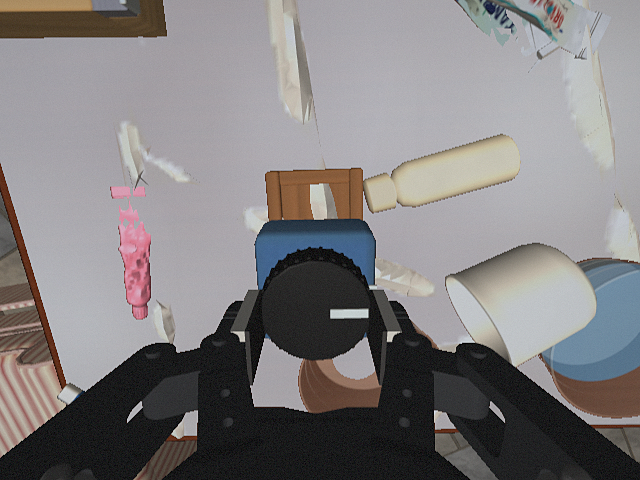

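Jar lifted by its cap. Next, over the compartment.

```bash
python3 -m inch '[-1,20,-23,0,0,-1,48,-55,0,0,-1,76,-87,0,0,-1,104,-119,0,0,-1,132,-151,0,0,-1,160,-183,0,0,-1,182,-208,0,0,-1,193,-220,0,0]'; python3 -m inch '[-1,0,0,0,0,-1,0,0,0,0,-1,0,0,0,0]'; python3 go.py 0.618 0.106 0.15 -91.9
python3 - <<'E'
from look import *
grab('wrist','w24');grab('top','t4');grab('scene','s4')
E
```

```text
clock: 32.1
eef_pos: [0.6181, 0.1028, 0.2456]
tool_rot: [-0.692, 0.722, 0.001, -0.002]
ft_force: [0.1, -0.9, -1.9]
grip_width: 0.0455
clock: 32.4
eef_pos: [0.6162, 0.1063, 0.2479]
tool_rot: [-0.693, 0.72, 0.001, -0.001]
ft_force: [-0.4, 0.2, -2.9]
grip_width: 0.0451
t 32.40 pos [0.6162 0.1063 0.2479] yaw -92.19 j [ 0.17  0.52  0.27  1.33  0.   -1.36] F [-0.4  0.2 -2.9] Tz -0.04 w 0.0451 zax [-0.003 -0.    -1.   ]
shift 0.2 -2.2 97.9 turn -0.05 (or 29.95)
```

View pics/w24.png

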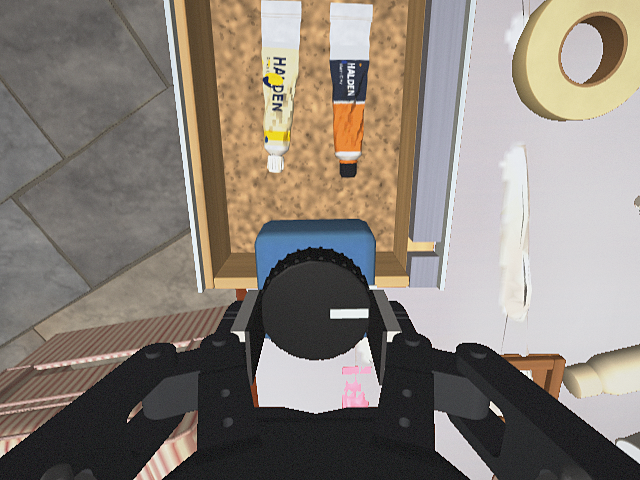

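View pics/s4.png

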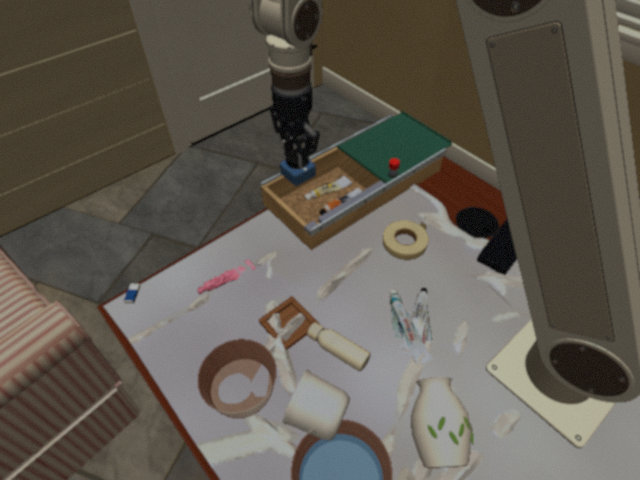

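Run:
```python
from find import *
np.set_printoptions(precision=4,suppress=True)
c=load('w24')
for n,p,z in(('orange end',(348,178),.012),('yellow end',(275,172),.012),('rim inner +y at x~.65',(240,268),.066),('rim FL inner',(403,262),.066),('rim outer L edge',(240,289),.066),('jar edge top(-y side)',(315,220),.157)): print(n,ray(c,*p,z))
cv2.imwrite('pics/z7.png',cv2.resize(c['pixels'][200:320,180:460,::-1],(840,360)))
```

```text
orange end [0.5858 0.0699 0.012 ]
yellow end [0.6496 0.0622 0.012 ]
rim inner +y at x~.65 [0.6761 0.1298 0.066 ]
rim FL inner [0.5486 0.1299 0.066 ]
rim outer L edge [0.678  0.1477 0.066 ]
jar edge top(-y side) [0.6151 0.0713 0.157 ]
```

View pics/z7.png

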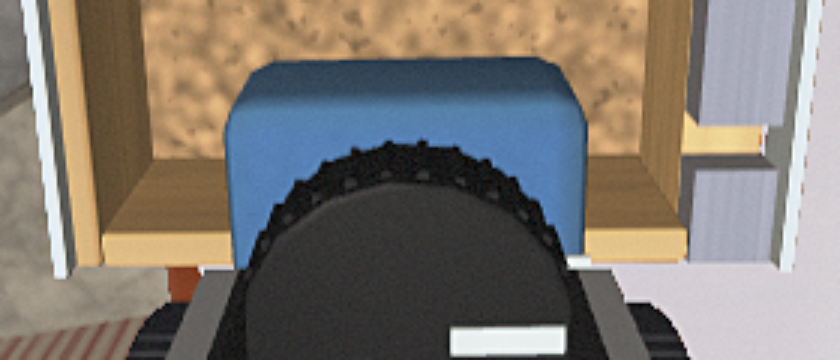

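```bash
python3 -m inch '[-1,1.3,0,30,0,-1,1.3,0,65,0,-1,1.3,0,100,0,-1,1.3,0,112,0,-1,1.3,0,112,0,-1,1.3,0,112,0]'; python3 go.py 0.617 0.105 0.119 -92.2
```

```text
clock: 33.15
eef_pos: [0.6182, 0.1048, 0.139]
tool_rot: [-0.693, 0.721, -0.001, 0.001]
ft_force: [0.3, 0.4, -2.1]
grip_width: 0.0454
t 33.15 pos [0.6182 0.1048 0.139 ] yaw -92.22 j [ 0.17  0.6   0.11  1.08  0.   -1.36] F [ 0.3  0.4 -2.1] Tz 0.02 w 0.0454 zax [ 0.002  0.    -1.   ]
shift -0.1 1.2 20.0 turn -0.00 (or 30.00)
```

```bash
python3 -m inch '[-1,0,0,8,0,-1,0,0,14,0,-1,0,0,17,0,-1,0,0,17,0,-1,0,0,17,0]'; python3 go.py 0.617 0.105 0.119 -92.2
```

```text
clock: 33.65
eef_pos: [0.6174, 0.1043, 0.1205]
tool_rot: [-0.693, 0.721, 0.0, -0.0]
ft_force: [0.5, 1.2, -2.2]
grip_width: 0.0456
t 33.65 pos [0.6174 0.1043 0.1205] yaw -92.25 j [ 0.17  0.61  0.08  1.04  0.   -1.36] F [ 0.5  1.2 -2.2] Tz -0.02 w 0.0456 zax [-0.  0. -1.]
shift -0.7 0.4 1.5 turn -0.01 (or 29.99)
```

```bash
python3 -m inch '[-1,0,0,2,0,-1,0,0,2,0,0.3,0,0,2,0,0.3,0,0,2,0,0.3,0,0,2,0]'; python3 go.py; python3 -m inch '[0.3,0,0,-30,0,0.3,0,0,-75,0,0.3,0,0,-120,0,0.3,0,0,-130,0,0.3,0,0,-130,0]'; python3 go.py 0.54 -0.03 0.25 178
python3 - <<'E'
from look import *
grab('wrist','w25');grab('scene','s5')
E
```

```text
clock: 34.15
eef_pos: [0.6177, 0.1044, 0.1189]
tool_rot: [-0.693, 0.721, -0.0, 0.0]
ft_force: [0.4, 0.6, 0.0]
grip_width: 0.0556
t 34.15 pos [0.6177 0.1044 0.1189] yaw -92.24 j [ 0.17  0.62  0.08  1.04 -0.   -1.36] F [0.4 0.6 0. ] Tz -0.05 w 0.0556 zax [ 0.001  0.    -1.   ]
clock: 34.65
eef_pos: [0.6188, 0.1046, 0.2518]
tool_rot: [-0.693, 0.721, -0.002, 0.003]
ft_force: [-0.3, -0.3, -1.0]
grip_width: 0.0555
t 34.65 pos [0.6188 0.1046 0.2518] yaw -92.24 j [ 0.17  0.52  0.27  1.32  0.   -1.36] F [-0.3 -0.3 -1. ] Tz 0.04 w 0.0555 zax [ 0.007  0.001 -1.   ]
shift 137.6 73.4 1.1 turn 14.96 (or -15.04)
```

View pics/w25.png

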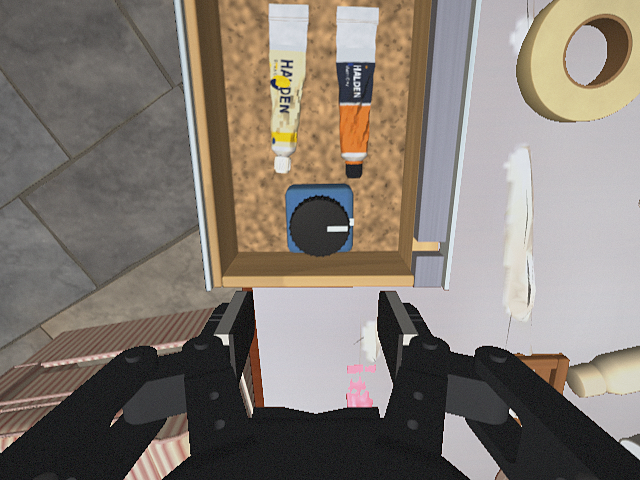

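View pics/s5.png

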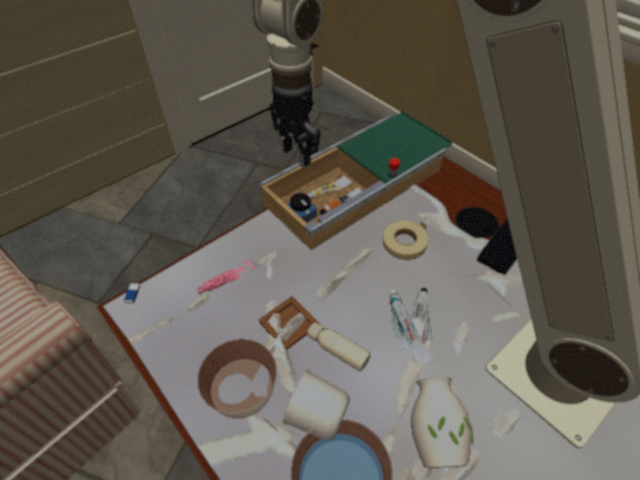

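View pics/t4.png

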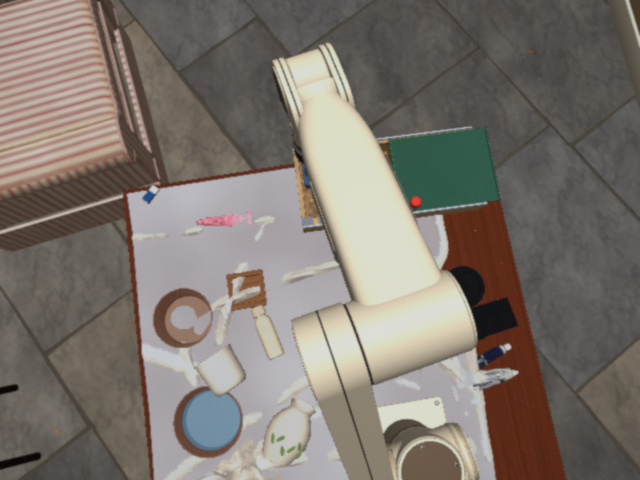

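```bash
python3 - <<'E'
from find import *
t=load('t4'); print(ray(t,495,378,.01),ray(t,495,353,.01),ray(t,470,320,.01), ray(t,440,402,.01))
E
python3 go.py 0.36 -0.2 0.33 178
```

```text
[ 0.11340171 -0.22466918  0.01      ] [ 0.16772065 -0.2371153   0.01      ] [ 0.25034166 -0.19684866  0.01      ] [ 0.08226887 -0.09089336  0.01      ]
t 34.75 pos [0.6169 0.1043 0.2474] yaw -92.25 j [ 0.17  0.52  0.27  1.32  0.   -1.36] F [ 0.1  0.4 -0.6] Tz -0.00 w 0.0553 zax [-0.001 -0.    -1.   ]
shift 314.1 244.9 -82.2 turn 14.96 (or -15.04)
```

```bash
python3 go.py 0.28 -0.2 0.32 178; python3 -m inch '[0.3,20,22,-30,1.2,0.3,50,55,-60,2.4,0.3,80,90,-72,3.6,0.3,110,122,-72,4.8,0.3,140,155,-72,6,0.3,170,188,-72,7.2,0.3,200,221,-72,8.4,0.3,225,250,-72,9.6]'; python3 go.py 0.28 -0.2 0.32 178
```

```text
t 34.75 pos [0.6169 0.1043 0.2474] yaw -92.25 j [ 0.17  0.52  0.27  1.32  0.   -1.36] F [ 0.1  0.4 -0.6] Tz -0.00 w 0.0553 zax [-0.001 -0.    -1.   ]
shift 317.3 324.8 -72.1 turn 14.96 (or -15.04)
clock: 35.55
eef_pos: [0.356, -0.1113, 0.3182]
tool_rot: [-0.258, 0.966, 0.001, -0.002]
ft_force: [0.3, -0.6, 0.2]
grip_width: 0.0555
t 35.55 pos [ 0.356  -0.1113  0.3182] yaw -150.15 j [-0.3  -0.02 -0.25  1.34 -0.   -0.82] F [ 0.3 -0.6  0.2] Tz -0.05 w 0.0555 zax [-0.005  0.001 -1.   ]
shift 110.1 -39.1 -1.6 turn 5.31 (or -24.69)
```

```bash
python3 -m inch '[0.3,35,-13,0,1.3,0.3,70,-26,0,2.6,0.3,110,-39,0,3.9,0.3,110,-39,0,5.2,0.3,110,-39,0,5.2]'
python3 - <<'E'
from look import *
grab('wrist','w26')
E
```

```text
clock: 36.05
eef_pos: [0.2816, -0.2, 0.3186]
tool_rot: [0.011, 1.0, 0.001, -0.002]
ft_force: [0.6, -0.4, 0.4]
grip_width: 0.0554
```

View pics/w26.png

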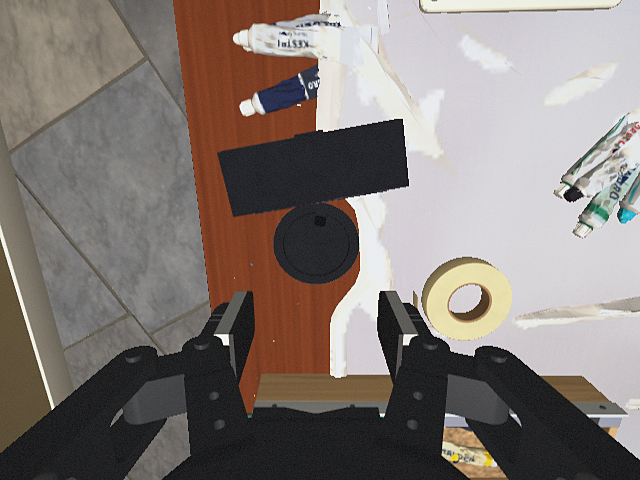

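Run:
```python
from find import *
c=load('w26')['pixels'][:,:,::-1]
cv2.imwrite('pics/z8.png',np.hstack([cv2.resize(c[0:120,225:385],(480,360),interpolation=cv2.INTER_CUBIC),cv2.resize(c[105:245,540:640],(257,360),interpolation=cv2.INTER_CUBIC)]))
```

```text
(no output)
```

View pics/z8.png

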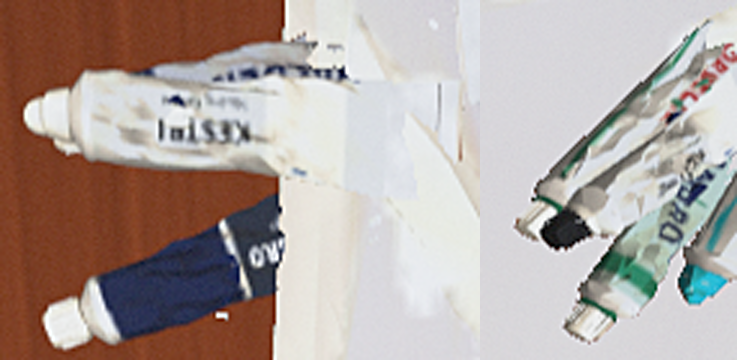

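```bash
python3 go.py 0.528 -0.1095 0.24 178.3; python3 -m inch '[0.1,-30,11,0,0,0.1,-70,26,20,0,0.1,-115,42,40,0,0.1,-160,60,60,0,0.1,-205,76,78,0,0.1,-247,92,78,0,0.1,-247,92,78,0,0.1,-247,92,78,0]'; python3 go.py 0.528 -0.1095 0.168 178.3
python3 - <<'E'
from look import *
grab('wrist','w27')
E
```

```text
t 36.10 pos [ 0.2823 -0.1996  0.3188] yaw 179.01 j [-0.62 -0.07 -0.3   1.34  0.   -0.6 ] F [ 0.3  0.5 -0.8] Tz -0.02 w 0.0554 zax [-0.003  0.002 -1.   ]
shift -244.3 94.1 78.3 turn 0.12 (or -29.88)
clock: 36.9
eef_pos: [0.5322, -0.11, 0.24]
tool_rot: [0.006, 1.0, 0.0, -0.002]
ft_force: [-0.9, 0.2, 0.6]
grip_width: 0.0467
t 36.90 pos [ 0.5322 -0.11    0.24  ] yaw 179.32 j [-0.2   0.36  0.01  1.22 -0.   -0.19] F [-0.9  0.2  0.6] Tz 0.05 w 0.0467 zax [-0.004  0.001 -1.   ]
shift 3.9 0.4 72.0 turn 0.17 (or -29.83)
```

View pics/w27.png

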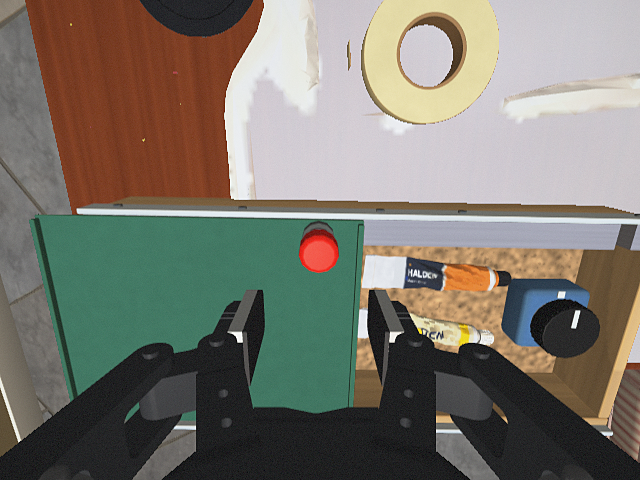

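Knob centred at column 319, between the jaws. Going down and gripping.

```bash
python3 -m inch '[0.1,4,0.5,35,0.15,0.1,4,0.5,65,0.15,0.1,4,0.5,71,0.15,0.1,4,0.5,71,0.15,0.1,4,0.5,71,0.15]'; python3 go.py 0.528 -0.1095 0.168 178.3
python3 - <<'E'
from look import *
grab('wrist','w28')
E
```

```text
clock: 37.45
eef_pos: [0.5284, -0.112, 0.1732]
tool_rot: [0.017, 1.0, -0.0, 0.001]
ft_force: [0.3, -0.1, -0.2]
grip_width: 0.0469
t 37.45 pos [ 0.5284 -0.112   0.1732] yaw 178.05 j [-0.21  0.41 -0.11  1.05 -0.   -0.17] F [ 0.3 -0.1 -0.2] Tz 0.05 w 0.0469 zax [ 0.003 -0.001 -1.   ]
shift 0.5 2.5 5.2 turn -0.04 (or 29.96)
```

View pics/w28.png

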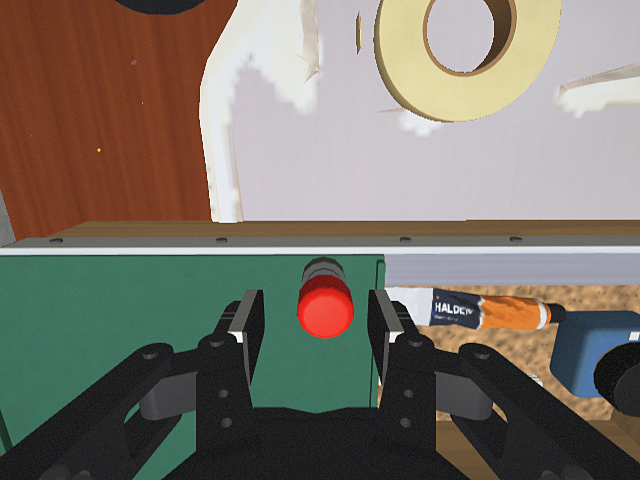

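```bash
python3 -m inch '[0.1,0,2.5,4,0,0.1,0,2.5,4,0,-1,0,2.5,4,0,-1,0,2.5,4,0,-1,0,2.5,4,0,-1,0,2.5,4,0,-1,0,2.5,4,0]'; python3 go.py; python3 -m inch '[-1,0,10,0,0,-1,0,30,0,0,-1,0,55,0,0,-1,0,80,0,0,-1,0,105,0,0,-1,0,130,0,0,-1,0,150,0,0,-1,0,150,0,0]'; python3 go.py
```

```text
clock: 38.2
eef_pos: [0.5282, -0.1089, 0.168]
tool_rot: [0.017, 1.0, 0.0, 0.0]
ft_force: [-0.3, 2.5, 4.9]
grip_width: 0.0223
t 38.20 pos [ 0.5282 -0.1089  0.168 ] yaw 178.07 j [-0.2   0.41 -0.12  1.04  0.   -0.17] F [-0.3  2.5  4.9] Tz -0.03 w 0.0223 zax [ 0.001  0.    -1.   ]
clock: 39.0
eef_pos: [0.5329, 0.0411, 0.168]
tool_rot: [0.017, 1.0, -0.001, 0.0]
ft_force: [-2.3, 2.9, 6.5]
grip_width: 0.0226
t 39.00 pos [0.5329 0.0411 0.168 ] yaw 178.09 j [ 0.08  0.4  -0.13  1.03 -0.    0.11] F [-2.3  2.9  6.5] Tz 0.00 w 0.0226 zax [ 0.    -0.001 -1.   ]
```

```bash
python3 -m inch '[-1,0,15,-2,0,-1,0,35,-2,0,-1,0,55,-2,0,-1,0,68,-2,0,-1,0,72,-2,0,-1,0,72,-2,0]'; python3 go.py;python3 -m inch '[-1,0,4,0,0,-1,0,7,0,0,-1,0,9,0,0,-1,0,9,0,0]'; python3 go.py
```

```text
clock: 39.6
eef_pos: [0.5351, 0.1133, 0.1682]
tool_rot: [0.017, 1.0, 0.0, -0.001]
ft_force: [1.1, 2.4, -7.4]
grip_width: 0.0225
t 39.60 pos [0.5351 0.1133 0.1682] yaw 178.10 j [ 0.21  0.43 -0.1   1.05  0.    0.24] F [ 1.1  2.4 -7.4] Tz -0.01 w 0.0225 zax [-0.002  0.001 -1.   ]
clock: 40.0
eef_pos: [0.5352, 0.1197, 0.1683]
tool_rot: [0.018, 1.0, -0.003, -0.001]
ft_force: [1.6, -7.0, -9.6]
grip_width: 0.0222
t 40.00 pos [0.5352 0.1197 0.1683] yaw 177.97 j [ 0.22  0.43 -0.09  1.05 -0.    0.26] F [ 1.6 -7.  -9.6] Tz 0.10 w 0.0222 zax [-0.002 -0.005 -1.   ]
```

```bash
python3 -m inch '[-1,0,-2,3,0,-1,0,-2,6,0,-1,0,-2,8,0,-1,0,-2,8,0]'; python3 go.py;python3 -m inch '[0.1,0,0,0,0,0.1,0,0,0,0,0.1,0,0,0,0,0.1,0,0,-30,0,0.1,0,0,-70,0,0.1,0,0,-110,0,0.1,0,0,-110,0,0.1,0,0,-110,0]'; python3 go.py
python3 - <<'E'
from look import *
grab('wrist','w29');grab('top','t6');grab('scene','s6')
E
```

```text
clock: 40.4
eef_pos: [0.5352, 0.1193, 0.161]
tool_rot: [0.017, 1.0, -0.001, -0.001]
ft_force: [-0.7, -3.7, -6.9]
grip_width: 0.0222
t 40.40 pos [0.5352 0.1193 0.161 ] yaw 178.04 j [ 0.22  0.44 -0.1   1.03 -0.    0.25] F [-0.7 -3.7 -6.9] Tz 0.02 w 0.0222 zax [-0.001 -0.001 -1.   ]
clock: 41.2
eef_pos: [0.5367, 0.1204, 0.2736]
tool_rot: [0.017, 1.0, 0.001, 0.003]
ft_force: [0.2, -0.4, -0.9]
grip_width: 0.0468
t 41.20 pos [0.5367 0.1204 0.2736] yaw 178.08 j [0.22 0.35 0.08 1.29 0.   0.25] F [ 0.2 -0.4 -0.9] Tz -0.02 w 0.0468 zax [ 0.005  0.002 -1.   ]
```

View pics/w29.png

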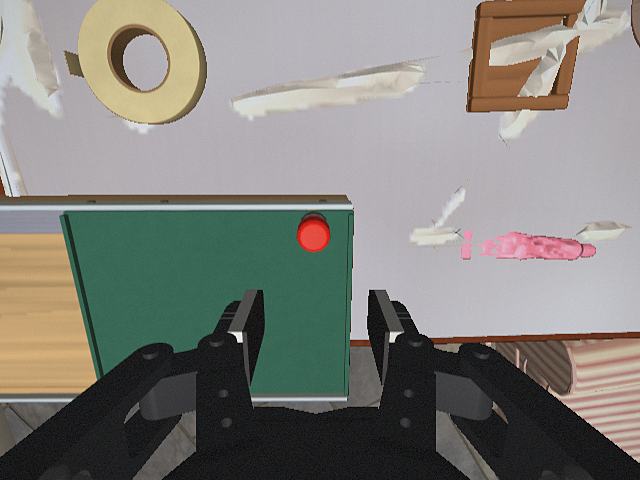

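View pics/s6.png

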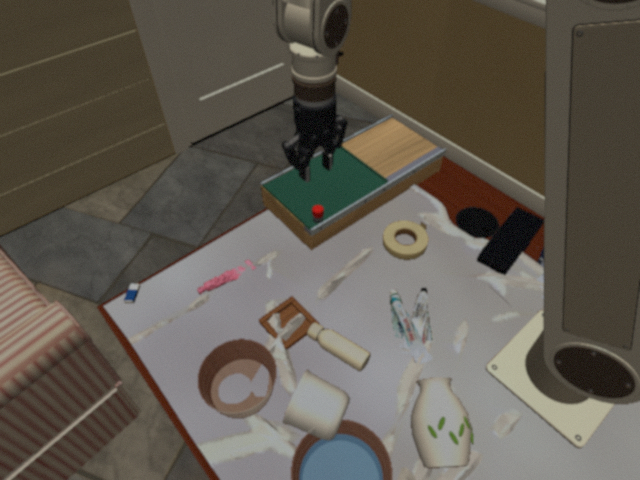

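Run:
```python
from find import *
for g in ('scene0','s6'):
    c=load(g); k=blobs(c,(0,150,100),(7,255,255),20,(290,190,340,230))[0]; print(g,cen(k),cv2.boundingRect(k))
    p=ray(c,*cen(k),.097); print('8mm up would be',proj(c,p+[0,0,.008])-cen(k))
c=load('w29'); k=blobs(c,(0,150,60),(7,255,255),50,(290,200,340,260))[0]; print(cen(k),ray(c,*cen(k),.1))
```

```text
scene0 [317.52205882 208.80637255] (312, 205, 12, 9)
8mm up would be [-0.0533718  -2.64305122]
s6 [317.43961353 208.89855072] (312, 205, 12, 9)
8mm up would be [-0.05388449 -2.64296401]
[313.0582397  233.73108614] [0.53273319 0.1195372  0.1       ]
```

```bash
python3 -c "
from workcell import order
print(order.job_done())"
```

```text
the job is handed in; nothing more can be done
None
```

The paints are away and the cover is shut and locked. I handed the job in at about 41 s, with the arm clear of everything.

**What I did:**
1. **Cap:** I turned the cap clockwise about 117° until the torque jumped to 1 Nm. Afterwards its white line matched the direction of the jar's dot within about 1°.
2. **Cover open:** I pulled up the plunger and slid the cover about 229 mm, to its stop.
3. **Loading:** The orange tube, the yellow tube and the jar went in. The wrist camera showed all three lying flat on the compartment floor.
4. **Cover shut:** I slid the cover to its stop and lowered the pin before letting go.

**Last checks:** In the scene camera the knob is within 0.1 pixel of where it started. A raised pin would have shifted it about 2.6 pixels.

- **Which tubes:** Only orange and yellow were there as single loose tubes. I left the stuck-together bundles, the navy tube and the pink look-alike alone.
- **Missed grasp:** The first try at the yellow tube closed on air because the gripper was too high, and the second try held.
- **Light contact:** A finger brushed the case wall with 4 to 6 N while releasing each tube.
- **Not tested:** I did not tug on the closed cover to prove the lock.

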